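Swap the batch of tower prints on the spray shuttle

ROBOT

A 7-joint arm with a two-finger parallel gripper is mounted at the origin on the work surface. World frame = base frame: x ahead of the robot, y to its left, z up, the work surface at z = 0. Lengths are in m, angles in rad, forces in N, time in s.
With the tool pointing down it reaches from about 0.35 to 0.9 m from the base axis. Payload 19.9 kg.
Tool frame: the origin (TCP) lies between the finger pads; the fingertips stand bot.tcp_to_tips ahead of it and the grasp point (between the pads) lies 11 mm behind it (bot.tcp_to_tips is the distance from the TCP to the fingertips, in m); z points along the fingers, y is the direction in which the jaws open and shut (so a half turn about z gives the same grasp; the last joint's range is limited). The gripper opens to 94 mm and grips with 3 to 60 N. Pads are 16 mm wide; open, the fingers measure 119 mm over their backs; the gripper's body (75 mm by 177 mm) begins 78 mm behind the grasp point.
Start: joints at [1.278, 0.417, -0.01, 1.614, 0.005, 1.111, -0.053], TCP at [0.155, -0.605, 0.213] pointing down, gripper open.
Joint ranges: [-2.81, 2.81], [-0.39, 2.02], [-1.27, 1.25], [0.06, 2.57], [-1.19, 4.33], [0.19, 2], [-2.82, 2.82]. Speed limits (rad/s): [1.89, 1.89, 2.39, 2.39, 3.01, 3.01, 3.01].

INTERFACE

Orientations are given as a rotation vector (axis times angle).
In Python, from workcell import bot gives the robot as it stands.
- The arm moves only by the tool play_rows, never from a script. Its argument "moves" is text: rows parted by semicolons, each of 5 numbers parted by spaces: the shift along the tool's x, y, z in m, then the turn about the tool's z in rad, then the closure, from -1 (fully open) to 1 (shut), so that 0 is half open. In form: x y z spin jaw; .... A call has 1 to 5 rows; each row is the pose to reach, as a shift and turn from the pose measured when the call began, along the tool's axes at that moment; what a row does not reach only later rows make up. A row lasts 1/12 s, in which the tool goes at most 41.7 mm and 7.16 degrees, less where a joint would pass 70% of its speed; a pose out of reach is approached as far as the arm can. A call with a gripper value outside its range is refused whole. The fingers move at their own pace and stop on an object; "grip_force" is the grip in N (left out, the last holds). Time passes only in rows, so rows that repeat a pose let the fingers close. It gives the time, the measured TCP pose, the force and the opening at its end, in the units of the state.
- bot.get_obs(): the state, without advancing time (a new reading comes with each control period).
- bot.grab_frame(name): name is "scene" or "side" or "wrist"; returns the picture (420x560x3 uint8, blue, green, red); there is no depth.
- bot.calibration(name): a dict with "K" (3x3 intrinsics, pixels), "distortion" ([k1, k2, p1, p2, k3] as OpenCV has them; the pictures are not rectified), "pose" (4x4, takes a point from camera to world coordinates); the wrist camera has in their place "hand_eye" (4x4, takes a point from camera to tool coordinates, whose origin is the TCP and whose axes are the flange's). Camera axes: x right, y down, z forward; pixel columns grow to the right and rows downward; lengths in m; the calibration is good to about 2 mm. A picture is of the moment at which its call begins: read the wrist's pose just before it. calibration takes no time and is no camera call.
- bot.hand_in(): hands the job in, once; it reports no verdict.
The state is a dict: "t": time; "joint_positions": joint angles; "qd": joint speeds; "joint_torque": joint torques, N m; "tool_pos": TCP position; "orientation": TCP orientation; "ft_force": force on the tool from outside, world axes, zero at the start; "moment": the same for the moment, N m; "finger_gap": finger opening in m.
Only numpy, scipy, OpenCV 4.12 (cv2) and the standard library are available. Lean on these libraries where they do the work, as an engineer would, in place of code of your own. Each camera call takes 0.05 s, during which the arm holds its last target. There are 200 camera calls.

TASK

While the shuttle is still pinned at its loading end, take the finished teal towers out of its tray and stand them on the cork board, and stand all the red tower prints upright in the tray in their place. Then draw the lock pin out and park it in the notch of the blue pin holder beside it, collar resting flat on the holder, push the carriage fully home against its end stop with the towers still standing, and swing the lamp round until it points straight at the middle of the tray. Leave the grey tower and the paints and tools where they are.

Things in the scene. Friction and masses are not known exactly. Their poses are not given: they have to be found in the camera images.
- red1_mid (a point): a red 3D-printed toy castle tower, 80 mm tall, upright: round foot 52 mm in diameter and 14 mm high, shaft 35 mm in diameter, crown 40 mm in diameter over the top 20 mm; about 0.1 kg. Point on its axis, half-way up (40 mm above its underside); z axis up the tower. None from the start if this tower is absent (three or four are there).
- red2_mid (a point): a red 3D-printed toy castle tower, 80 mm tall, upright: round foot 52 mm in diameter and 14 mm high, shaft 35 mm in diameter, crown 40 mm in diameter over the top 20 mm; about 0.1 kg. Point on its axis, half-way up (40 mm above its underside); z axis up the tower. None from the start if this tower is absent (three or four are there).
- red3_mid (a point): a red 3D-printed toy castle tower, 80 mm tall, upright: round foot 52 mm in diameter and 14 mm high, shaft 35 mm in diameter, crown 40 mm in diameter over the top 20 mm; about 0.1 kg. Point on its axis, half-way up (40 mm above its underside); z axis up the tower. None from the start if this tower is absent (three or four are there).
- red4_mid (a point): a red 3D-printed toy castle tower, 80 mm tall, upright: round foot 52 mm in diameter and 14 mm high, shaft 35 mm in diameter, crown 40 mm in diameter over the top 20 mm; about 0.1 kg. Point on its axis, half-way up (40 mm above its underside); z axis up the tower. None from the start if this tower is absent (three or four are there).
- teal1_mid (a point): a finished tower, painted teal, same shape and size as the red ones (point half-way up it, z axis up the tower); at the start it stands in the tray. None from the start if absent (one or two are there).
- teal2_mid (a point): a finished tower, painted teal, same shape and size as the red ones (point half-way up it, z axis up the tower); at the start it stands in the tray. None from the start if absent (one or two are there).
- grey_mid (a point): a grey master model of the same tower, same shape and size, standing near the right end of the slide; not part of the job, it stays where it is. The point is half-way up it.
- board_top (a point): centre of the top face of the flat cork board on the table, 110 mm (its x) by 170 mm (its y), 3 mm thick, fixed, empty at the start: the place for the finished towers, with room for two, at about +-42 mm in y. z up.
- tray (a point): centre of the floor of the dark tray on the carriage, at floor level, 60 mm above the table; moves with it. Axes: x across the slide, away from the robot; y along it, in the direction of travel; z up. Inside, the tray measures 132 (x) by 202 mm (y); rim 4 mm thick, 10 mm above the floor. Room for four towers, two by two at about +-33 mm in x and +-50 mm in y.
- carriage (a joint): travel of the carriage along the slide (m): 0 at the loading end, where the lock pin holds it; 0.18 fully home against the blue end stop (towards the tray's +y). It slides with about 2.5 N of friction and stays where it is left.
- push_knob (a point): centre of the black upright knob on the carriage's tongue, for pushing the carriage: 28 mm in diameter, 26 mm high, 93 mm above the table, on a thin post; 135 mm from the tray's centre in the tray's -y direction.
- pin_grip (a point): lock pin, middle of its orange round grip (24 mm diameter, 32 mm high). z axis up along the pin. The underside of its steel collar (26 mm diameter, 5 mm thick) lies 22 mm below this point; below it a shank 10 mm in diameter and 45 mm long. 70 g, loose. At the start it stands in the bore through the carriage tongue into the blue lock block.
- bore (a point): fixed point at the mouth of the 12.5 mm bore at the loading end, 60 mm above the table, where the underside of the pin's collar rests while the carriage is pinned; the bore is 45 mm deep or more. Axes like the tray's.
- notch (a point): fixed point where the underside of the parked pin's collar rests: top of the blue holder's U-shaped plate (6 mm thick), 75 mm above the table, 83 mm from the bore in -x (towards the robot). Axes like the tray's. Notch 15 mm wide (y), open to +x (the bore), closed 8 mm behind this point, clear below. At its mouth two yellow lips, 3 mm high, 18 to 22 mm in front of the point, keep the collar in.
- lamp_arm (a joint): angle of the lamp's arm about its upright post (rad), growing counter-clockwise seen from above; range -2.2 to 0.7. Stiff with friction (about 0.2 N m): it stays where it is left.
- lamp_pivot (a point): point on the axis of the lamp post at the arm's height, 215 mm above the table. It turns with the arm: x axis along the arm, the way the lamp shines (the shade at the arm's end is tilted forwards and down, reaching 240 mm from the axis and down to 125 mm above the table); z up. Post 16 mm in diameter, round foot 124 mm in diameter.
- lamp_grip (a point): middle of the black upright handle on the lamp's arm: 18 mm in diameter, standing from 222 to 280 mm above the table, 85 mm from the lamp's post axis; this point is 252 mm above the table. The shade's neck begins about 30 mm farther out along the arm, its top 245 mm above the table.
- paint_y: small yellow dropper bottle of paint, 25 mm in diameter, 78 mm tall; not part of the job, stays where it is. Origin at the centre of its underside.
- paint_b: small blue dropper bottle of paint, 25 mm in diameter, 78 mm tall; not part of the job, stays where it is. Origin at the centre of its underside.
- thinner: white bottle with a green cap, 48 mm in diameter, 110 mm tall; not part of the job, stays where it is. Origin at the centre of its underside.
- jar: glass jar with a steel lid, 66 mm in diameter, 85 mm tall; not part of the job, stays where it is. Origin at the centre of its underside.
- palette: flat black wet palette, 90 by 110 by 15 mm; not part of the job, stays where it is. Origin at the centre of its underside.
- cutter: small side cutters with blue handles, about 115 mm long, 12 mm high; not part of the job, stays where it is. Origin at the centre of its underside.
Things that resemble listed ones, but are neither listed nor needed, are in the scene too. Leave any yellow look-alike of the part that bears red2_mid alone.

How it is judged:
By the outcome, as a careful person would: the job done as asked, in the order asked, and still so for the second after the job is handed in, with the robot touching nothing.
Of red1, red2, red3, red4 only 3 to 4 are there at a start; the rules pass over those that are not, and their reading is None.
Of teal1, teal2 only 1 to 2 are there at a start; the rules pass over those that are not, and their reading is None.
At some moment in a run one of red1, red2, red3, red4, teal1, teal2 may be knocked a few centimetres aside while the robot is not near it.
It also fails if it takes over 210 s, if anything falls off the work surface, if the arm or the gripper's body presses on something with over 40 N, if the wrist force passes 120 N, or if a joint passes its speed limit or range.

## Working session

There is one attempt and no reset: what is moved stays moved. The work goes in short steps, Python scripts to look and compute and a tool call to move; the robot and the scene stay as the last step left them, time stands still between calls to the robot, and variables do not carry over. Pictures are saved under pics/ and viewed, about 12 in all and at most 16, crops included, and the job is handed in when it is done.

Besides the shell and the picture viewer there is one more tool, called after ">>>" as name(argument=value, ...) on one line, values as JSON. play_rows: Moves the arm, as the interface text tells. Its arguments: {"type":"object","properties":{"moves":{"type":"string"},"grip_force":{"type":"number"}},"required":["moves"]}

```bash
ls; mkdir -p pics; python3 - <<'E'
from workcell import bot
import cv2,numpy as np
np.set_printoptions(precision=4,suppress=True)
print(bot.get_obs(), bot.tcp_to_tips)
for n in("scene","side","wrist"):
    c=bot.calibration(n);print(n,c)
    cv2.imwrite(f"pics/{n}0.png",bot.grab_frame(n))
E
```

```text
pics
{'t': 0.0, 'joint_positions': array([ 1.2785,  0.418 , -0.0103,  1.6142,  0.0047,  1.1107, -0.053 ]), 'qd': array([ 0.0007, -0.0014, -0.001 , -0.0003,  0.0001,  0.0002, -0.0025]), 'joint_torque': array([  0.0002, -85.1249,   0.6389, -42.5995,  -0.0488,   0.0187,
         0.0001]), 'tool_pos': array([ 0.155 , -0.6051,  0.2128]), 'orientation': array([-3.1157, -0.3928,  0.0004]), 'ft_force': array([ 0.168 , -0.3296,  0.2179]), 'moment': array([ 0.0281,  0.0106, -0.0039]), 'finger_gap': 0.09379356260342171} 0.008
scene {'K': array([[396.7714,   0.    , 280.8057],
       [  0.    , 396.7714, 210.0009],
       [  0.    ,   0.    ,   1.    ]]), 'distortion': array([0.0215, 0.    , 0.    , 0.    , 0.    ]), 'pose': array([[ 0.7699,  0.3576, -0.5285,  1.0816],
       [ 0.6381, -0.4435,  0.6294, -0.6857],
       [-0.0093, -0.8218, -0.5697,  0.7555],
       [ 0.    ,  0.    ,  0.    ,  1.    ]])}
side {'K': array([[408.2776,   0.    , 285.9309],
       [  0.    , 408.2776, 209.4785],
       [  0.    ,   0.    ,   1.    ]]), 'distortion': array([-0.094,  0.   ,  0.   ,  0.   ,  0.   ]), 'pose': array([[ 0.9671, -0.1625,  0.196 ,  0.2837],
       [-0.2541, -0.6643,  0.703 , -0.8245],
       [ 0.016 , -0.7296, -0.6837,  0.9375],
       [ 0.    ,  0.    ,  0.    ,  1.    ]])}
wrist {'K': array([[371.278 ,   0.    , 282.2118],
       [  0.    , 371.278 , 206.8633],
       [  0.    ,   0.    ,   1.    ]]), 'distortion': array([-0.0638,  0.    ,  0.    ,  0.    ,  0.    ]), 'hand_eye': array([[ 0.0007, -0.9582, -0.2862,  0.0839],
       [ 1.    ,  0.0006,  0.0002, -0.0001],
       [-0.    , -0.2862,  0.9582, -0.1711],
       [ 0.    ,  0.    ,  0.    ,  1.    ]])}
```

View pics/scene0.png

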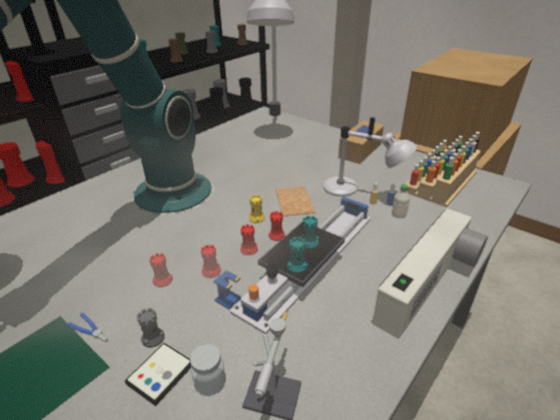

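View pics/side0.png

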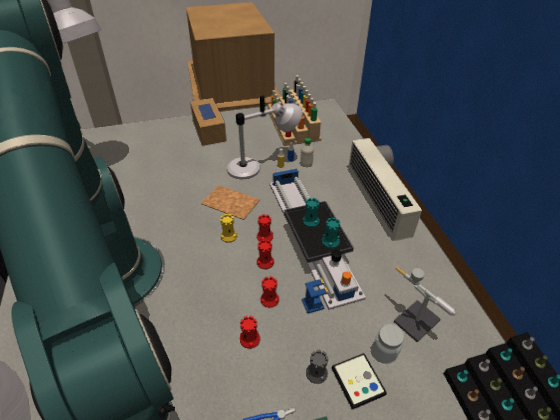

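```bash
cat > h.py <<'E'
from workcell import bot
import cv2,numpy as np
from scipy.spatial.transform import Rotation as R
np.set_printoptions(precision=4,suppress=True)
def frame(n,save=None):
    o=bot.get_obs(); im=bot.grab_frame(n); c=bot.calibration(n)
    if n=="wrist":
        T=np.eye(4);T[:3,:3]=R.from_rotvec(o["orientation"]).as_matrix();T[:3,3]=o["tool_pos"]
        P=T@c["hand_eye"]
    else: P=c["pose"]
    if save: cv2.imwrite("pics/"+save,im)
    return im,(c["K"],c["distortion"],P)
def ray(cam,uv):
    K,d,P=cam
    p=cv2.undistortPoints(np.array([[uv]],float),K,d)[0,0]
    return P[:3,3],P[:3,:3]@np.array([p[0],p[1],1])
def onz(cam,uv,z):
    o,v=ray(cam,uv); return (o+v*(z-o[2])/v[2])
def tri(*cu):
    A=np.zeros((3,3));b=np.zeros(3)
    for cam,uv in cu:
        o,v=ray(cam,uv);v=v/np.linalg.norm(v);M=np.eye(3)-np.outer(v,v);A+=M;b+=M@o
    x=np.linalg.solve(A,b)
    return x
def proj(cam,X):
    K,d,P=cam;W=np.linalg.inv(P)
    return cv2.projectPoints(np.array([X],float),cv2.Rodrigues(W[:3,:3])[0],W[:3,3],K,d)[0].ravel()
HSV={"red":[(0,150,60),(6,255,255)],"teal":[(82,120,40),(96,255,255)],"yellow":[(22,120,70),(32,255,255)],"orange":[(8,170,140),(18,255,255)],"blue":[(104,120,50),(118,255,255)]}
def blobs(im,col,amin=40):
    h=cv2.cvtColor(im,cv2.COLOR_BGR2HSV);m=cv2.inRange(h,*[np.array(a) for a in HSV[col]])
    if col=="red": m|=cv2.inRange(h,np.array((172,150,60)),np.array((180,255,255)))
    m=cv2.morphologyEx(m,cv2.MORPH_CLOSE,np.ones((3,3),np.uint8))
    n,l,s,c=cv2.connectedComponentsWithStats(m)
    return [(tuple(c[i].round(1)),s[i].tolist()) for i in range(1,n) if s[i,4]>=amin]
E
python3 - <<'E'
from h import *
S,cs=frame("scene");D,cd=frame("side")
for col in HSV:
    for n,im,c in(("scene",S,cs),("side",D,cd)):
        print(col,n)
        for b in blobs(im,col): 
            if b[0][0]<150 and n=="scene" and b[0][1]<220: continue
            print(b,onz(c,b[0],.04)[:2])
print("tri knob",tri((cs,(271.5,274)),(cd,(336,257))))
print("pin",tri((cs,(254,293)),(cd,(346,278))))
print("lamp handle",tri((cs,(371,127)),(cd,(262.5,103))))
print("lamp post top",tri((cs,(345,133)),(cd,(240,120))))
E
```

```text
red scene
((np.float64(414.8), np.float64(175.7)), [412, 171, 7, 12, 45]) [0.6539 0.5723]
((np.float64(276.5), np.float64(225.5)), [270, 213, 14, 27, 224]) [0.4598 0.0339]
((np.float64(247.2), np.float64(230.0)), [242, 226, 12, 9, 86]) [ 0.4067 -0.0374]
red side
((np.float64(264.7), np.float64(242.3)), [257, 214, 17, 55, 683]) [ 0.4438 -0.0242]
((np.float64(269.2), np.float64(292.0)), [261, 276, 18, 31, 425]) [ 0.4166 -0.2007]
((np.float64(248.8), np.float64(332.6)), [240, 316, 20, 33, 502]) [ 0.3408 -0.3061]
teal scene
((np.float64(216.4), np.float64(35.0)), [211, 25, 9, 21, 76]) [-1.7125  1.8018]
((np.float64(309.8), np.float64(220.9)), [304, 218, 12, 8, 53]) [0.5235 0.1153]
((np.float64(299.4), np.float64(267.3)), [291, 263, 16, 8, 58]) [ 0.6236 -0.0673]
teal side
((np.float64(311.2), np.float64(212.9)), [303, 198, 17, 29, 354]) [0.6153 0.0636]
((np.float64(331.5), np.float64(233.3)), [322, 217, 18, 31, 406]) [ 0.6486 -0.037 ]
((np.float64(506.0), np.float64(354.3)), [500, 348, 12, 13, 108]) [ 0.9298 -0.5265]
((np.float64(462.1), np.float64(375.8)), [456, 370, 12, 12, 105]) [ 0.79
[... 751 characters left out ...]
478.2), np.float64(137.8)), [357, 0, 203, 374, 49640]) [1.4246 0.3288]
((np.float64(290.5), np.float64(155.3)), [288, 151, 6, 10, 57]) [0.6332 0.3819]
((np.float64(285.1), np.float64(176.2)), [274, 169, 24, 15, 187]) [0.5817 0.2648]
((np.float64(313.5), np.float64(296.9)), [302, 280, 24, 33, 413]) [ 0.526  -0.2443]
((np.float64(345.8), np.float64(295.2)), [338, 291, 17, 10, 91]) [ 0.6106 -0.2604]
((np.float64(373.3), np.float64(386.1)), [370, 383, 8, 7, 46]) [ 0.5842 -0.5085]
((np.float64(263.8), np.float64(416.5)), [243, 412, 37, 8, 143]) [ 0.3323 -0.5114]
tri knob [ 0.613  -0.1644  0.0835]
pin [ 0.6174 -0.2322  0.0758]
lamp handle [0.5378 0.4158 0.2494]
lamp post top [0.4541 0.3981 0.2086]
```

```bash
python3 - <<'E'
import cv2
a=cv2.imread("pics/side0.png")[90:310,180:400];b=cv2.imread("pics/scene0.png")[110:330,200:420]
cv2.imwrite("pics/crop1.png",cv2.hconcat([cv2.resize(a,(400,400),interpolation=3),cv2.resize(b,(400,400),interpolation=3)]))
E
```

```text
(no output)
```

View pics/crop1.png

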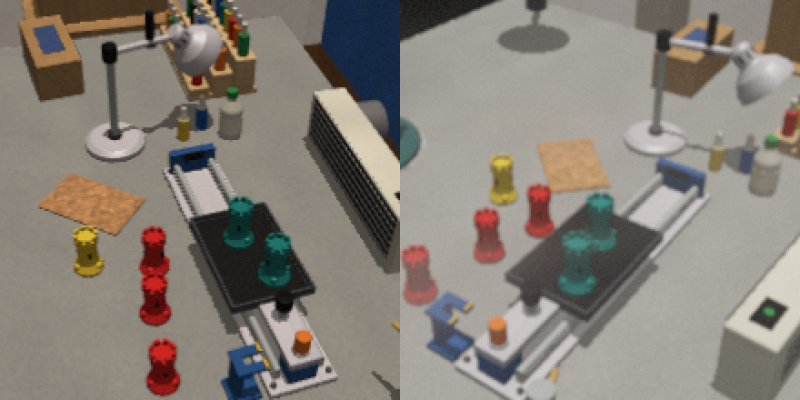

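>>> play_rows(moves="0 0 -0.1 0.125 -0.5;0 0 -0.12 0.249 -0.5;0.05 -0.05 -0.15 0.249 -0.5;0.08 -0.08 -0.17 0.249 -0.5;0.1 -0.1 -0.19 0.249 -0.5", grip_force=15)

```text
t: 0.67
tool_pos: [0.2056, -0.5194, 0.3743]
orientation: [-3.141, -0.001, 0.0]
ft_force: [1.0, -0.6, 0.3]
finger_gap: 0.0706
```

>>> play_rows(moves="0.1 -0.17 -0.01 0 -0.5;0.1 -0.17 -0.01 0 -0.5;0.1 -0.17 -0.01 0 -0.5;0.1 -0.17 -0.01 0 -0.5;0.1 -0.17 -0.01 0 -0.5")

```text
t: 1.08
tool_pos: [0.3067, -0.3464, 0.3848]
orientation: [3.141, 0.004, 0.0]
ft_force: [1.0, -0.3, -0.5]
finger_gap: 0.0706
```

>>> play_rows(moves="0.1 -0.17 -0.01 0 -0.5;0.1 -0.17 -0.01 0 -0.5;0.1 -0.17 -0.01 0 -0.5;0.1 -0.17 -0.01 0 -0.5;0.1 -0.17 -0.01 0 -0.5")

```text
t: 1.5
tool_pos: [0.4072, -0.1732, 0.3952]
orientation: [3.141, 0.006, 0.001]
ft_force: [0.4, -0.4, -1.1]
finger_gap: 0.0706
```

>>> play_rows(moves="0.1 -0.12 -0.05 0 -0.5;0.1 -0.12 -0.05 0 -0.5;0.1 -0.12 -0.05 0 -0.5;0.1 -0.12 -0.05 0 -0.5;0.1 -0.12 -0.05 0 -0.5")

```text
t: 1.92
tool_pos: [0.5096, -0.0466, 0.4467]
orientation: [-3.14, -0.018, -0.005]
ft_force: [0.6, 1.0, -0.0]
finger_gap: 0.0706
```

```bash
python3 - <<'E'
from h import *
W,cw=frame("wrist","w1.png")
for col in HSV:
    for b in blobs(W,col,60): print(col,b,onz(cw,b[0],.04)[:2])
cv2.imwrite("pics/w1b.png",cv2.resize(W,(800,600),interpolation=3))
print(bot.get_obs()["joint_positions"])
E
```

```text
red ((np.float64(230.7), np.float64(184.4)), [214, 166, 35, 38, 930]) [0.4587 0.0357]
red ((np.float64(293.1), np.float64(197.6)), [278, 179, 30, 40, 901]) [ 0.438  -0.0644]
red ((np.float64(373.9), np.float64(210.5)), [354, 190, 39, 40, 808]) [ 0.4179 -0.197 ]
red ((np.float64(419.9), np.float64(242.5)), [409, 232, 29, 27, 336]) [ 0.3625 -0.28  ]
red ((np.float64(438.2), np.float64(261.2)), [425, 247, 27, 28, 491]) [ 0.3282 -0.3164]
teal ((np.float64(310.8), np.float64(72.0)), [292, 53, 39, 39, 1180]) [ 0.6306 -0.0868]
teal ((np.float64(241.7), np.float64(94.7)), [221, 77, 41, 37, 1154]) [0.5969 0.0158]
yellow ((np.float64(18.1), np.float64(96.6)), [0, 89, 31, 17, 323]) [0.5957 0.3651]
yellow ((np.float64(219.1), np.float64(243.1)), [203, 227, 31, 41, 699]) [0.3576 0.0579]
orange ((np.float64(421.5), np.float64(82.2)), [414, 74, 16, 17, 199]) [ 0.6197 -0.2535]
blue ((np.float64(3.7), np.float64(67.6)), [0, 60, 10, 15, 118]) [0.6394 0.382 ]
blue ((np.float64(76.7), np.float64(102.5)), [62, 73, 33, 61, 1080]) [0.5856 0.2707]
blue ((np.float64(411.5), np.float64(143.5)), [393, 126, 37, 33, 821]) [ 0.5278 -0.2474]
blue ((np.float64(531.7), np.float64(253.7)), [519, 234, 23, 40, 423]) [ 0.3425 -0.4827]
[ 0.5416  0.1058 -0.5556  1.5148  0.0553  1.5352 -1.5747]
```

View pics/w1b.png

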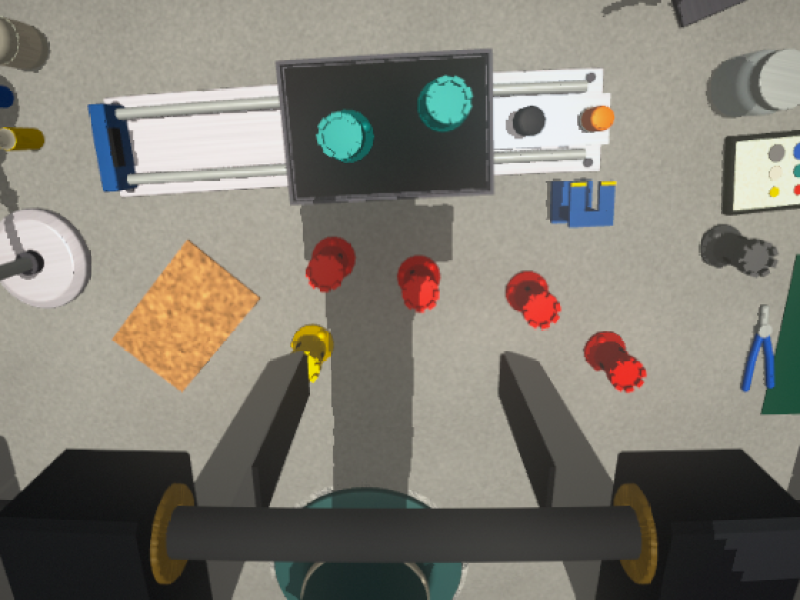

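```bash
python3 - <<'E'
from h import *
o=bot.get_obs();c=bot.calibration("wrist")
# reuse pose at which w1 was taken (robot has not moved)
T=np.eye(4);T[:3,:3]=R.from_rotvec(o["orientation"]).as_matrix();T[:3,3]=o["tool_pos"]
cw=(c["K"],c["distortion"],T@c["hand_eye"])
f=lambda u,v,z:onz(cw,(u*.7,v*.7),z)[:2]
W=cv2.imread("pics/w1.png");h=cv2.cvtColor(W,cv2.COLOR_BGR2HSV)
m=(((h[...,0]<7)|(h[...,0]>172))&(h[...,1]>150)&(h[...,2]>175)).astype(np.uint8)
n,l,s,ce=cv2.connectedComponentsWithStats(m)
for i in range(1,n):
    if s[i,4]>60:
        p=np.argwhere(l==i)[:,::-1].astype(np.float32);(x,y),r=cv2.minEnclosingCircle(p)
        print("crown",x/.7,y/.7,r/.7,onz(cw,(x,y),.08)[:2])
for k,a in dict(R1=(326,271),R2=(421,293),R3=(541,308),R4=(627,374)).items(): print(k,f(*a,.08))
for a in((341,135),(446,100)): print("teal",f(*a,.14))
tr=np.array([f(*a,.07) for a in((277,62),(492,50),(493,191),(291,203))]);print("tray",tr,tr.mean(0))
ck=np.array([f(*a,.003) for a in((189,240),(260,298),(181,390),(112,338))]);print("cork",ck,ck.mean(0), np.linalg.norm(ck-np.roll(ck,1,0),axis=1))
print("pin top",f(602,116,.098),"knob",f(529,121,.106))
print("notch plate pts", f(549,181,.075),f(615,181,.075),f(575,181,.075),f(597,181,.075),f(573,225,.075),f(614,226,.075))
print("stop",f(93,104,.06),f(105,190,.06))
print("lamp post foot",f(35,258,.01),"grey",f(720,245,.01))
S,cs=frame("scene");D,cd=frame("side")
for uv in((309.5,219),(297,241)):print("teal scene",onz(cs,uv,.14))
for uv in((312.5,201.5),(332.5,221)):print("teal side",onz(cd,uv,.14))
E
```

```text
crown 527.8571428571429 285.7142857142857 18.08441298348563 [ 0.4445 -0.1813]
crown 424.28571428571433 293.5714285714286 18.08441298348563 [ 0.4348 -0.0722]
crown 541.2337820870536 309.6753147670201 18.798832212175643 [ 0.4181 -0.1977]
crown 611.807599748884 341.151602608817 13.286279950823104 [ 0.3826 -0.279 ]
crown 627.1428571428572 374.60318429129467 17.750257764543807 [ 0.3426 -0.3017]
R1 [0.4582 0.0308]
R2 [ 0.4354 -0.0688]
R3 [ 0.42   -0.1973]
R4 [ 0.3433 -0.3015]
teal [0.5946 0.0055]
teal [ 0.6244 -0.0846]
tray [[ 0.6633  0.0741]
 [ 0.6759 -0.1327]
 [ 0.5416 -0.1405]
 [ 0.5274  0.0662]] [ 0.602  -0.0332]
cork [[0.4755 0.2041]
 [0.4046 0.1237]
 [0.2791 0.2359]
 [0.3498 0.3171]] [0.3772 0.2202] [0.1691 0.1072 0.1683 0.1077]
pin top [ 0.616  -0.2353] knob [ 0.6095 -0.1645]
notch plate pts [ 0.5529 -0.1959] [ 0.5543 -0.2636] [ 0.5534 -0.2224] [ 0.5539 -0.245 ] [ 0.5087 -0.2246] [ 0.5084 -0.2678]
stop [0.6268 0.268 ] [0.5397 0.2666]
lamp post foot [0.4543 0.3953] grey [ 0.4781 -0.4261]
teal scene [0.5959 0.0097 0.14  ]
teal scene [ 0.6263 -0.0833  0.14  ]
teal side [0.5964 0.01   0.14  ]
teal side [ 0.6264 -0.0807  0.14  ]
```

```bash
cat > look.py <<'E'
# usage: look.py color zmid tx ty : wrist-blob estimates near target, TCP offset in tool axes
import sys
from h import *
col,z,tx,ty=sys.argv[1],*map(float,sys.argv[2:5])
W,cw=frame("wrist","last_w.png");o=bot.get_obs();M=R.from_rotvec(o["orientation"]).as_matrix()
best=(tx,ty);print(o["tool_pos"],"yaw",np.arctan2(M[1,0],M[0,0]).round(4),"gap",o["finger_gap"])
for b in blobs(W,col,150):
    p=onz(cw,b[0],z)
    if np.hypot(p[0]-tx,p[1]-ty)<.08: print("blob",b,p[:2],"tool shift",M.T@(np.r_[p[:2],o["tool_pos"][2]]-o["tool_pos"]))
print("shift to given xy",M.T@(np.r_[tx,ty,o["tool_pos"][2]]-o["tool_pos"]))
E
```

>>> play_rows(moves="0.086 -0.056 0.18 0.01 -0.5;0.086 -0.056 0.18 0.01 -0.5;0.086 -0.056 0.18 0.01 -0.5;0.086 -0.056 0.18 0.01 -0.5;0.086 -0.056 0.18 0.01 -0.5")

```text
t: 2.48
tool_pos: [0.5922, 0.0022, 0.2628]
orientation: [3.14, -0.012, 0.0]
ft_force: [0.5, -1.2, 0.8]
finger_gap: 0.0705
```

```bash
python3 look.py teal .10 .596 .009
```

```text
[0.5917 0.0042 0.2554] yaw -0.0054 gap 0.07052362749066476
blob ((np.float64(272.7), np.float64(185.8)), [247, 153, 53, 68, 2801]) [0.5968 0.0108] tool shift [ 0.0051 -0.0067 -0.    ]
shift to given xy [ 0.0043 -0.0049 -0.    ]
```

>>> play_rows(moves="0.0045 -0.006 0.04 0 -0.5;0.0045 -0.006 0.08 0 -0.5;0.0045 -0.006 0.12 0 -0.5;0.0045 -0.006 0.155 0 -0.5;0.0045 -0.006 0.165 0 -0.5")

```text
t: 2.95
tool_pos: [0.5913, 0.0082, 0.0848]
orientation: [3.141, -0.011, -0.025]
ft_force: [-0.5, -0.1, -1.0]
finger_gap: 0.0704
```

>>> play_rows(moves="0 0 0 0 0.5;0 0 0 0 1;0 0 0 0 1;0 0 0 0 1;0 0 0 0 1")

```text
t: 3.37
tool_pos: [0.5922, 0.0082, 0.0867]
orientation: [3.141, -0.011, -0.02]
ft_force: [-0.4, 1.1, 1.2]
finger_gap: 0.0407
```

>>> play_rows(moves="0 0 0 0 1;0 0 0 0 1;0 0 0 0 1")

```text
t: 3.62
tool_pos: [0.5925, 0.0081, 0.0872]
orientation: [3.141, -0.011, -0.019]
ft_force: [0.1, -1.2, -1.5]
finger_gap: 0.0403
```

>>> play_rows(moves="0 0 -0.02 0 1;0 0 -0.06 0 1;0 0 -0.1 0 1;0 0 -0.14 0 1;0 0 -0.14 0 1")

```text
t: 4.03
tool_pos: [0.597, 0.0089, 0.2348]
orientation: [3.14, -0.011, -0.004]
ft_force: [0.1, 0.7, -0.2]
finger_gap: 0.0397
```

```bash
python3 look.py teal .24 .597 .009; python3 -c "
import cv2;cv2.imwrite('pics/c2.png',cv2.imread('pics/last_w.png'))"
```

```text
[0.5959 0.0085 0.2311] yaw -0.0073 gap 0.03980493548112049
blob ((np.float64(392.9), np.float64(162.5)), [354, 128, 81, 71, 3816]) [ 0.652  -0.0414] tool shift [ 0.0565  0.0495 -0.0003]
blob ((np.float64(281.2), np.float64(282.8)), [228, 199, 109, 157, 13280]) [0.5919 0.0096] tool shift [-0.004  -0.0011  0.    ]
shift to given xy [ 0.0011 -0.0005 -0.    ]
```

View pics/c2.png

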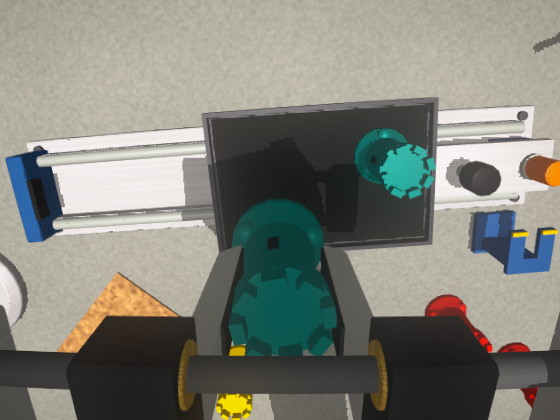

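>>> play_rows(moves="-0.25 -0.24 0 0 1;-0.25 -0.24 0 0 1;-0.25 -0.24 0 0 1;-0.25 -0.24 0 0 1;-0.25 -0.24 0 0 1")

```text
t: 4.5
tool_pos: [0.4435, 0.1549, 0.2293]
orientation: [3.14, -0.012, -0.011]
ft_force: [1.5, 1.6, -0.1]
finger_gap: 0.0397
```

>>> play_rows(moves="-0.11 -0.106 0 0 1;-0.11 -0.106 0 0 1;-0.11 -0.106 0 0 1;-0.11 -0.106 0 0 1;-0.11 -0.106 0 0 1")

```text
t: 4.92
tool_pos: [0.3301, 0.265, 0.2295]
orientation: [3.139, -0.002, -0.011]
ft_force: [0.4, -0.0, -0.7]
finger_gap: 0.0396
```

```bash
python3 look.py teal .24 .346 .248
```

```text
[0.3322 0.2631 0.2294] yaw -0.0031 gap 0.039701539982003535
blob ((np.float64(281.6), np.float64(282.1)), [228, 198, 109, 158, 13376]) [0.3283 0.2655] tool shift [-0.0039 -0.0023  0.    ]
shift to given xy [ 0.0138  0.0151 -0.0001]
```

>>> play_rows(moves="0.014 0.015 0.04 0 1;0.014 0.015 0.08 0 1;0.014 0.015 0.12 0 1;0.014 0.015 0.15 0 1;0.014 0.015 0.17 0 1")

```text
t: 5.38
tool_pos: [0.3437, 0.246, 0.0558]
orientation: [3.138, -0.006, -0.018]
ft_force: [0.7, -0.2, -0.6]
finger_gap: 0.0397
```

```bash
python3 look.py teal .05 .346 .248
```

```text
[0.3429 0.2454 0.0539] yaw -0.004 gap 0.039817789463253775
blob ((np.float64(281.2), np.float64(284.3)), [228, 200, 109, 156, 13016]) [0.3317 0.2467] tool shift [-0.0112 -0.0012  0.0001]
shift to given xy [ 0.0031 -0.0026 -0.0001]
```

>>> play_rows(moves="0 0 0.012 0 1;0 0 0.018 0 1;0 0 0.023 0 1;0 0 0.023 0 1;0 0 0.023 0 1")

```text
t: 5.85
tool_pos: [0.343, 0.2454, 0.0315]
orientation: [3.137, -0.006, -0.02]
ft_force: [-0.4, 0.5, -1.1]
finger_gap: 0.0396
```

>>> play_rows(moves="0 0 0 0 0.1;0 0 0 0 0;0 0 0 0 -0.2;0 0 0 0 -0.5;0 0 0 0 -0.5")

```text
t: 6.27
tool_pos: [0.3432, 0.2454, 0.0317]
orientation: [3.137, -0.007, -0.019]
ft_force: [0.3, -0.3, -0.5]
finger_gap: 0.064
```

>>> play_rows(moves="0 0 -0.04 0 -0.5;0 0 -0.08 0 -0.5;0 0 -0.12 0 -0.5;0 0 -0.16 0 -0.5;0 0 -0.2 0 -0.5")

```text
t: 6.68
tool_pos: [0.3449, 0.2464, 0.2337]
orientation: [3.137, -0.005, -0.02]
ft_force: [1.2, 0.1, 0.0]
finger_gap: 0.0703
```

```bash
python3 look.py teal .043 .346 .248
```

```text
[0.3471 0.2486 0.2402] yaw -0.0026 gap 0.0705106329401382
blob ((np.float64(280.6), np.float64(185.7)), [259, 165, 44, 43, 1374]) [0.3404 0.2473] tool shift [-0.0067  0.0013  0.    ]
shift to given xy [-0.0011  0.0006  0.    ]
```

>>> play_rows(moves="0.135 0.161 -0.01 0 -0.5;0.135 0.161 -0.01 0 -0.5;0.135 0.161 -0.01 0 -0.5;0.135 0.161 -0.01 0 -0.5;0.135 0.161 -0.01 0 -0.5")

```text
t: 7.15
tool_pos: [0.4815, 0.0866, 0.2498]
orientation: [3.139, -0.004, -0.008]
ft_force: [-0.1, 0.6, 0.4]
finger_gap: 0.0708
```

>>> play_rows(moves="0.144 0.17 0 0 -0.5;0.144 0.17 0 0 -0.5;0.144 0.17 0 0 -0.5;0.144 0.17 0 0 -0.5;0.144 0.17 0 0 -0.5")

```text
t: 7.57
tool_pos: [0.6153, -0.073, 0.2493]
orientation: [3.139, -0.005, -0.008]
ft_force: [-0.1, 0.7, 0.6]
finger_gap: 0.0704
```

```bash
python3 look.py teal .10 .626 -.083
```

```text
[ 0.6184 -0.0806  0.2481] yaw -0.0101 gap 0.07035175857860515
blob ((np.float64(293.9), np.float64(180.1)), [267, 146, 55, 70, 3027]) [ 0.6273 -0.0837] tool shift [ 0.009   0.0029 -0.    ]
shift to given xy [ 0.0077  0.0023 -0.    ]
```

>>> play_rows(moves="0.008 0.003 0.04 -0.01 -0.5;0.008 0.003 0.08 -0.01 -0.5;0.008 0.003 0.12 -0.01 -0.5;0.008 0.003 0.15 -0.01 -0.5;0.008 0.003 0.16 -0.01 -0.5")

```text
t: 8.03
tool_pos: [0.6229, -0.0842, 0.0832]
orientation: [3.138, 0.0, -0.018]
ft_force: [0.2, 0.4, -0.5]
finger_gap: 0.0706
```

>>> play_rows(moves="0 0 0 0 1;0 0 0 0 1;0 0 0 0 1;0 0 0 0 1;0 0 0 0 1")

```text
t: 8.45
tool_pos: [0.6238, -0.0843, 0.0849]
orientation: [3.138, 0.0, -0.014]
ft_force: [-0.3, 0.8, -0.5]
finger_gap: 0.0406
```

>>> play_rows(moves="0 0 0 0 1;0 0 0 0 1;0 0 -0.02 0 1;0 0 -0.06 0 1;0 0 -0.1 0 1")

```text
t: 8.87
tool_pos: [0.6238, -0.0838, 0.1855]
orientation: [3.138, 0.0, -0.018]
ft_force: [0.4, -0.4, -0.5]
finger_gap: 0.0396
```

>>> play_rows(moves="-0.05 -0.05 -0.04 0 1;-0.1 -0.12 -0.04 0 1;-0.1 -0.12 -0.04 0 1;-0.1 -0.12 -0.04 0 1;-0.1 -0.12 -0.04 0 1")

```text
t: 9.28
tool_pos: [0.5211, 0.0424, 0.2284]
orientation: [3.138, 0.012, -0.015]
ft_force: [0.0, -0.6, 0.1]
finger_gap: 0.0397
```

```bash
python3 look.py teal .24 .408 .192
```

```text
[0.523  0.0393 0.2279] yaw 0.0051 gap 0.03932607643012508
shift to given xy [-0.1142 -0.1533  0.0005]
```

>>> play_rows(moves="-0.114 -0.153 0 0.005 1;-0.114 -0.153 0 0.005 1;-0.114 -0.153 0 0.005 1;-0.114 -0.153 0 0.005 1;-0.114 -0.153 0 0.005 1")

```text
t: 9.75
tool_pos: [0.4064, 0.1939, 0.2287]
orientation: [3.138, 0.003, -0.013]
ft_force: [-0.0, 1.0, -0.8]
finger_gap: 0.0397
```

>>> play_rows(moves="0 0 0.04 0 1;0 0 0.08 0 1;0 0 0.12 0 1;0 0 0.15 0 1;0 0 0.17 0 1")

```text
t: 10.17
tool_pos: [0.4042, 0.1924, 0.0558]
orientation: [3.137, 0.002, -0.018]
ft_force: [0.2, -0.6, -0.9]
finger_gap: 0.0397
```

```bash
python3 look.py teal .05 .408 .192
```

```text
[0.4032 0.1919 0.0538] yaw 0.001 gap 0.03947362547468761
blob ((np.float64(282.0), np.float64(285.9)), [228, 203, 110, 153, 12964]) [0.3911 0.1926] tool shift [-0.012  -0.0008  0.0002]
blob ((np.float64(186.4), np.float64(290.9)), [165, 276, 43, 40, 631]) [0.3879 0.244 ] tool shift [-0.0152 -0.0522 -0.0001]
shift to given xy [ 0.0048 -0.0001 -0.0001]
```

>>> play_rows(moves="0.005 0 0.012 0 1;0.005 0 0.02 0 1;0.005 0 0.025 0 1;0.005 0 0.025 0 1;0.005 0 0.025 0 1")

```text
t: 10.63
tool_pos: [0.4081, 0.1919, 0.0294]
orientation: [3.136, 0.002, -0.021]
ft_force: [-0.0, 1.1, -1.3]
finger_gap: 0.0397
```

>>> play_rows(moves="0 0 0 0 0.1;0 0 0 0 0;0 0 0 0 -0.2;0 0 0 0 -0.5;0 0 0 0 -0.5")

```text
t: 11.05
tool_pos: [0.4082, 0.1919, 0.0296]
orientation: [3.136, 0.001, -0.02]
ft_force: [0.7, 0.1, 0.5]
finger_gap: 0.0635
```

>>> play_rows(moves="0 0 -0.04 0 -0.5;0 0 -0.08 0 -0.5;0 0 -0.12 0 -0.5;0 0 -0.15 0 -0.5;0 0 -0.17 0 -0.5")

```text
t: 11.47
tool_pos: [0.411, 0.1932, 0.2027]
orientation: [3.137, 0.002, -0.016]
ft_force: [0.0, -0.0, -0.1]
finger_gap: 0.0706
```

>>> play_rows(moves="0.05 0.16 0 0 -0.5;0.05 0.16 0 0 -0.5;0.05 0.16 0 0 -0.5;0.05 0.16 0 0 -0.5;0.05 0.16 0 0 -0.5")

```text
t: 11.88
tool_pos: [0.4626, 0.0262, 0.2029]
orientation: [3.136, -0.011, -0.015]
ft_force: [-0.2, -2.1, 0.2]
finger_gap: 0.0708
```

```bash
python3 look.py red .04 .458 .031; python3 look.py teal .043 .408 .192|grep blob
```

```text
[0.4618 0.0296 0.2028] yaw -0.0049 gap 0.07028954140028984
blob ((np.float64(270.1), np.float64(194.2)), [246, 161, 50, 69, 2785]) [0.4575 0.0366] tool shift [-0.0043 -0.007   0.    ]
shift to given xy [-0.0038 -0.0014  0.    ]
blob ((np.float64(134.0), np.float64(221.7)), [105, 205, 47, 45, 714]) [0.4313 0.1699] tool shift [-0.0302 -0.1379 -0.0003]
blob ((np.float64(81.0), np.float64(279.2)), [30, 233, 92, 93, 3646]) [0.3698 0.2328] tool shift [-0.0918 -0.2006  0.    ]
```

>>> play_rows(moves="-0.004 -0.004 0.04 -0.005 -0.5;-0.004 -0.004 0.08 -0.005 -0.5;-0.004 -0.004 0.12 -0.005 -0.5;-0.004 -0.004 0.155 -0.005 -0.5;-0.004 -0.004 0.172 -0.005 -0.5")

```text
t: 12.4
tool_pos: [0.4532, 0.0368, 0.0275]
orientation: [3.138, 0.009, -0.022]
ft_force: [-0.9, 0.2, -0.3]
finger_gap: 0.0702
```

>>> play_rows(moves="0 0 0 0 1;0 0 0 0 1;0 0 0 0 1;0 0 0 0 1;0 0 0 0 1")

```text
t: 12.82
tool_pos: [0.4541, 0.0368, 0.0288]
orientation: [3.138, 0.009, -0.018]
ft_force: [0.1, -0.1, 0.4]
finger_gap: 0.0405
```

>>> play_rows(moves="0 0 0 0 1;0 0 0 0 1;0 0 -0.03 0 1;0 0 -0.07 0 1;0 0 -0.11 0 1")

```text
t: 13.23
tool_pos: [0.4545, 0.0376, 0.14]
orientation: [3.139, 0.01, -0.022]
ft_force: [1.6, -0.1, -0.3]
finger_gap: 0.0397
```

>>> play_rows(moves="0 0 -0.04 0 1;0.02 0 -0.08 0 1;0.06 0.01 -0.09 0 1;0.1 0.01 -0.09 0 1;0.14 0.01 -0.09 0 1")

```text
t: 13.65
tool_pos: [0.5981, 0.0272, 0.2298]
orientation: [3.137, 0.006, -0.017]
ft_force: [-0.2, -0.1, -0.4]
finger_gap: 0.0397
```

```bash
python3 look.py red .24 .632 .019
```

```text
[0.603  0.0271 0.227 ] yaw 0.0026 gap 0.039439403020628164
blob ((np.float64(282.4), np.float64(282.3)), [230, 199, 107, 157, 13016]) [0.596  0.0273] tool shift [-0.0071 -0.0001  0.0001]
blob ((np.float64(370.0), np.float64(298.6)), [361, 285, 16, 31, 220]) [ 0.5869 -0.016 ] tool shift [-0.0163  0.0431  0.0003]
shift to given xy [ 0.0289  0.0082 -0.0004]
```

>>> play_rows(moves="0.029 0.008 0.02 0 1;0.029 0.008 0.06 0 1;0.029 0.008 0.1 0 1;0.029 0.008 0.115 0 1;0.029 0.008 0.12 0 1")

```text
t: 14.12
tool_pos: [0.6287, 0.0188, 0.1034]
orientation: [3.14, 0.004, -0.027]
ft_force: [0.3, 0.5, -1.1]
finger_gap: 0.0398
```

```bash
python3 look.py red .12 .632 .019|head -1
```

```text
[0.6294 0.019  0.1047] yaw 0.0028 gap 0.03949432864290146
```

>>> play_rows(moves="0.002 0 0.008 0 1;0.002 0 0.013 0 1;0.002 0 0.015 0 1;0.002 0 0.015 0 1")

```text
t: 14.5
tool_pos: [0.6314, 0.0189, 0.09]
orientation: [3.14, 0.004, -0.024]
ft_force: [-0.7, -0.2, -0.7]
finger_gap: 0.0394
```

>>> play_rows(moves="0 0 0 0 0.1;0 0 0 0 0;0 0 0 0 -0.2;0 0 0 0 -0.5;0 0 0 0 -0.5")

```text
t: 14.92
tool_pos: [0.6315, 0.0189, 0.0903]
orientation: [3.14, 0.004, -0.023]
ft_force: [-0.2, 0.0, -1.7]
finger_gap: 0.0637
```

>>> play_rows(moves="0 0 -0.03 0 -0.5;0 0 -0.07 0 -0.5;0 0 -0.11 0 -0.5;-0.04 0.02 -0.12 0 -0.5;-0.08 0.035 -0.12 0 -0.5")

```text
t: 15.33
tool_pos: [0.5595, -0.0137, 0.214]
orientation: [3.141, 0.006, -0.015]
ft_force: [0.7, -1.2, -0.6]
finger_gap: 0.0702
```

>>> play_rows(moves="-0.113 0.05 0 0 -0.5;-0.113 0.05 0 0 -0.5;-0.113 0.05 0 0 -0.5;-0.113 0.05 0 0 -0.5;-0.113 0.05 0 0 -0.5")

```text
t: 15.75
tool_pos: [0.4458, -0.0654, 0.2158]
orientation: [3.139, 0.002, -0.014]
ft_force: [0.6, 0.0, 0.0]
finger_gap: 0.0706
```

```bash
python3 look.py red .04 .435 -.068
```

```text
[ 0.4469 -0.0645  0.2157] yaw 0.0027 gap 0.0704132536139889
blob ((np.float64(281.0), np.float64(195.1)), [257, 163, 48, 67, 2543]) [ 0.4364 -0.0646] tool shift [-0.0105  0.0001  0.0001]
shift to given xy [-0.0119  0.0034  0.0001]
```

>>> play_rows(moves="-0.01 0.001 0.04 0 -0.5;-0.01 0.001 0.08 0 -0.5;-0.01 0.001 0.12 0 -0.5;-0.01 0.001 0.16 0 -0.5;-0.01 0.001 0.185 0 -0.5")

```text
t: 16.22
tool_pos: [0.4349, -0.0644, 0.0273]
orientation: [-3.141, -0.007, 0.017]
ft_force: [-0.6, -0.4, -0.5]
finger_gap: 0.0705
```

>>> play_rows(moves="0 0 0 0 1;0 0 0 0 1;0 0 0 0 1;0 0 0 0 1;0 0 0 0 1")

```text
t: 16.63
tool_pos: [0.4361, -0.0647, 0.0288]
orientation: [3.141, 0.006, -0.013]
ft_force: [0.5, -0.6, -0.3]
finger_gap: 0.0404
```

>>> play_rows(moves="0 0 0 0 1;0 0 0 0 1;0 0 -0.03 0 1;0 0 -0.07 0 1;0 0 -0.11 0 1")

```text
t: 17.05
tool_pos: [0.4362, -0.0641, 0.1401]
orientation: [-3.141, -0.008, 0.016]
ft_force: [0.6, -1.3, 0.3]
finger_gap: 0.0398
```

>>> play_rows(moves="0 0 -0.04 0 1;0.03 0 -0.08 0 1;0.07 0.01 -0.09 0 1;0.11 0.01 -0.09 0 1;0.15 0.01 -0.09 0 1")

```text
t: 17.47
tool_pos: [0.5858, -0.075, 0.2306]
orientation: [3.14, 0.003, -0.011]
ft_force: [-0.8, -1.1, -0.8]
finger_gap: 0.0399
```

```bash
python3 look.py red .24 .638 -.081
```

```text
[ 0.591  -0.0742  0.2279] yaw 0.0026 gap 0.03990127960179566
blob ((np.float64(165.0), np.float64(138.6)), [122, 105, 86, 69, 4200]) [ 0.6523 -0.0239] tool shift [ 0.0615 -0.0501 -0.0004]
blob ((np.float64(282.3), np.float64(286.5)), [230, 205, 106, 151, 12560]) [ 0.5809 -0.0749] tool shift [-0.01    0.0007  0.0001]
blob ((np.float64(383.2), np.float64(302.8)), [365, 290, 36, 27, 731]) [ 0.5717 -0.1252] tool shift [-0.0194  0.0509  0.    ]
shift to given xy [ 0.047   0.0069 -0.0004]
```

>>> play_rows(moves="0.035 0.007 0 0 1;0.048 0.007 0.03 0 1;0.048 0.007 0.07 0 1;0.048 0.007 0.11 0 1;0.048 0.007 0.122 0 1")

```text
t: 17.93
tool_pos: [0.6352, -0.0807, 0.1002]
orientation: [-3.138, -0.004, 0.023]
ft_force: [0.3, 0.4, -1.0]
finger_gap: 0.0397
```

```bash
python3 look.py red .12 .638 -.081|grep -v blob
```

```text
[ 0.6353 -0.0808  0.1007] yaw 0.0027 gap 0.03986124544876476
shift to given xy [ 0.0027  0.0002 -0.    ]
```

>>> play_rows(moves="0.003 0 0.006 0 1;0.003 0 0.01 0 1;0.003 0 0.0115 0 1;0.003 0 0.0115 0 1")

```text
t: 18.32
tool_pos: [0.6388, -0.0808, 0.0906]
orientation: [-3.138, -0.004, 0.021]
ft_force: [-0.8, 0.6, -0.4]
finger_gap: 0.0397
```

>>> play_rows(moves="0 0 0 0 0.1;0 0 0 0 0;0 0 0 0 -0.2;0 0 0 0 -0.5;0 0 0 0 -0.5")

```text
t: 18.73
tool_pos: [0.6389, -0.0808, 0.0908]
orientation: [-3.138, -0.004, 0.02]
ft_force: [-0.2, -0.6, -0.1]
finger_gap: 0.0635
```

>>> play_rows(moves="0 0 -0.03 0 -0.5;0 0 -0.07 0 -0.5;0 0 -0.11 0 -0.5;-0.04 0.02 -0.12 0 -0.5;-0.08 0.04 -0.12 0 -0.5")

```text
t: 19.15
tool_pos: [0.5682, -0.1171, 0.2143]
orientation: [-3.139, -0.008, 0.012]
ft_force: [0.2, -0.3, -0.7]
finger_gap: 0.0703
```

>>> play_rows(moves="-0.135 0.075 0 0 -0.5;-0.135 0.075 0 0 -0.5;-0.135 0.075 0 0 -0.5;-0.135 0.075 0 0 -0.5;-0.135 0.075 0 0 -0.5")

```text
t: 19.57
tool_pos: [0.4294, -0.1959, 0.2153]
orientation: [-3.141, 0.0, 0.015]
ft_force: [0.3, -1.3, -0.2]
finger_gap: 0.0704
```

```bash
python3 look.py red .04 .42 -.197
```

```text
[ 0.4317 -0.1946  0.2156] yaw 0.0011 gap 0.07043391934406351
blob ((np.float64(282.3), np.float64(196.2)), [259, 164, 48, 67, 2554]) [ 0.4189 -0.1958] tool shift [-0.0128  0.0012  0.0001]
shift to given xy [-0.0117  0.0024  0.0001]
```

>>> play_rows(moves="-0.012 0.002 0.04 0 -0.5;-0.012 0.002 0.08 0 -0.5;-0.012 0.002 0.12 0 -0.5;-0.012 0.002 0.16 0 -0.5;-0.012 0.002 0.185 0 -0.5")

```text
t: 20.03
tool_pos: [0.4177, -0.1949, 0.0275]
orientation: [-3.138, -0.004, 0.015]
ft_force: [-0.6, 0.4, -0.8]
finger_gap: 0.0707
```

>>> play_rows(moves="0 0 0 0 1;0 0 0 0 1;0 0 0 0 1;0 0 0 0 1;0 0 0 0 1")

```text
t: 20.45
tool_pos: [0.4188, -0.1955, 0.029]
orientation: [-3.14, -0.003, 0.012]
ft_force: [0.1, -0.5, 0.9]
finger_gap: 0.0405
```

>>> play_rows(moves="0 0 0 0 1;0 0 0 0 1;0 0 -0.03 0 1;0 0 -0.07 0 1;0 0 -0.11 0 1")

```text
t: 20.87
tool_pos: [0.419, -0.1949, 0.1403]
orientation: [-3.138, -0.005, 0.013]
ft_force: [-0.2, -1.7, -0.5]
finger_gap: 0.0397
```

>>> play_rows(moves="0 0 -0.04 0 1;0 0 -0.08 0 1;0.03 -0.04 -0.09 0 1;0.05 -0.07 -0.09 0 1;0.07 -0.1 -0.09 0 1")

```text
t: 21.28
tool_pos: [0.4906, -0.0943, 0.2319]
orientation: [-3.14, -0.001, 0.009]
ft_force: [0.2, -1.0, -0.8]
finger_gap: 0.0397
```

>>> play_rows(moves="0.07 -0.105 0 0 1;0.07 -0.105 0 0 1;0.07 -0.105 0 0 1;0.07 -0.105 0 0 1")

```text
t: 21.62
tool_pos: [0.5627, 0.0181, 0.2322]
orientation: [-3.137, -0.012, 0.006]
ft_force: [-0.1, 1.6, -1.5]
finger_gap: 0.0398
```

```bash
python3 look.py red .24 .566 .015
```

```text
[0.5617 0.0155 0.2318] yaw 0.0064 gap 0.039607089298774045
blob ((np.float64(282.8), np.float64(108.8)), [254, 77, 59, 65, 2954]) [0.6416 0.0186] tool shift [ 0.08   -0.0026 -0.0004]
blob ((np.float64(282.6), np.float64(286.7)), [230, 205, 106, 151, 12447]) [0.5569 0.018 ] tool shift [-0.0048 -0.0025  0.    ]
shift to given xy [ 0.0043  0.0005 -0.    ]
```

>>> play_rows(moves="0.004 0 0.03 0 1;0.004 0 0.07 0 1;0.004 0 0.11 0 1;0.004 0 0.122 0 1;0.004 0 0.126 0 1")

```text
t: 22.08
tool_pos: [0.5636, 0.0152, 0.1042]
orientation: [-3.138, -0.009, 0.014]
ft_force: [0.4, -0.2, -0.4]
finger_gap: 0.04
```

```bash
python3 look.py red .12 .566 .015|grep -v blob
```

```text
[0.5646 0.0155 0.1054] yaw 0.006 gap 0.039525939638594076
shift to given xy [ 0.0014  0.0005 -0.    ]
```

>>> play_rows(moves="0.0015 0 0.008 0 1;0.0015 0 0.013 0 1;0.0015 0 0.0155 0 1;0.0015 0 0.0155 0 1")

```text
t: 22.47
tool_pos: [0.5662, 0.0154, 0.0903]
orientation: [-3.138, -0.009, 0.01]
ft_force: [0.2, 0.1, 0.2]
finger_gap: 0.0395
```

>>> play_rows(moves="0 0 0 0 0.1;0 0 0 0 0;0 0 0 0 -0.2;0 0 0 0 -0.5;0 0 0 0 -0.5")

```text
t: 22.88
tool_pos: [0.5663, 0.0154, 0.0904]
orientation: [-3.138, -0.009, 0.009]
ft_force: [0.3, 0.2, -0.1]
finger_gap: 0.0634
```

>>> play_rows(moves="0 0 -0.03 0 -0.5;0 0 -0.07 0 -0.5;0 0 -0.11 0 -0.5;-0.02 0.03 -0.12 0 -0.5;-0.04 0.06 -0.12 0 -0.5")

```text
t: 23.3
tool_pos: [0.5286, -0.0442, 0.2136]
orientation: [-3.138, -0.014, 0.002]
ft_force: [0.3, -0.2, -1.2]
finger_gap: 0.0705
```

>>> play_rows(moves="-0.1 0.16 0 0 -0.5;-0.1 0.16 0 0 -0.5;-0.1 0.16 0 0 -0.5;-0.1 0.16 0 0 -0.5;-0.1 0.16 0 0 -0.5")

```text
t: 23.72
tool_pos: [0.4273, -0.209, 0.2133]
orientation: [-3.14, -0.008, 0.003]
ft_force: [0.4, 0.7, -0.4]
finger_gap: 0.0705
```

>>> play_rows(moves="-0.076 0.098 0 0 -0.5;-0.076 0.098 0 0 -0.5;-0.076 0.098 0 0 -0.5;-0.076 0.098 0 0 -0.5")

```text
t: 24.05
tool_pos: [0.3472, -0.3126, 0.2132]
orientation: [-3.141, 0.004, 0.005]
ft_force: [-0.2, -0.9, 0.1]
finger_gap: 0.0703
```

```bash
python3 look.py red .04 .343 -.302
```

```text
[ 0.349  -0.3107  0.2132] yaw -0.0012 gap 0.07052494044345282
blob ((np.float64(270.0), np.float64(191.3)), [246, 159, 50, 67, 2564]) [ 0.3434 -0.3006] tool shift [-0.0056 -0.01    0.    ]
shift to given xy [-0.006  -0.0087  0.    ]
```

>>> play_rows(moves="-0.005 -0.01 0.04 0 -0.5;-0.005 -0.01 0.08 0 -0.5;-0.005 -0.01 0.12 0 -0.5;-0.005 -0.01 0.16 0 -0.5;-0.005 -0.01 0.183 0 -0.5")

```text
t: 24.52
tool_pos: [0.3431, -0.2985, 0.027]
orientation: [-3.138, -0.0, 0.006]
ft_force: [0.1, 0.1, -1.1]
finger_gap: 0.0706
```

>>> play_rows(moves="0 0 0 0 1;0 0 0 0 1;0 0 0 0 1;0 0 0 0 1;0 0 0 0 1")

```text
t: 24.93
tool_pos: [0.3438, -0.2992, 0.0286]
orientation: [-3.14, 0.0, 0.003]
ft_force: [1.0, -0.3, 0.1]
finger_gap: 0.0406
```

>>> play_rows(moves="0 0 0 0 1;0 0 0 0 1;0 0 -0.03 0 1;0 0 -0.07 0 1;0 0 -0.11 0 1")

```text
t: 25.35
tool_pos: [0.3436, -0.2986, 0.1398]
orientation: [-3.138, -0.001, 0.004]
ft_force: [0.2, -0.7, -0.5]
finger_gap: 0.0398
```

>>> play_rows(moves="0 0 -0.04 0 1;0 0 -0.08 0 1;0.03 -0.03 -0.09 0 1;0.06 -0.06 -0.09 0 1;0.09 -0.09 -0.09 0 1")

```text
t: 25.77
tool_pos: [0.4324, -0.2108, 0.2316]
orientation: [-3.141, 0.003, 0.001]
ft_force: [1.3, -0.8, -1.7]
finger_gap: 0.0396
```

>>> play_rows(moves="0.125 -0.12 0 0 1;0.125 -0.12 0 0 1;0.125 -0.12 0 0 1;0.125 -0.12 0 0 1;0.125 -0.12 0 0 1")

```text
t: 26.18
tool_pos: [0.5608, -0.0851, 0.232]
orientation: [-3.138, -0.006, -0.002]
ft_force: [-0.1, 0.9, -1.1]
finger_gap: 0.0396
```

```bash
python3 look.py red .24 .572 -.085
```

```text
[ 0.56   -0.0863  0.2318] yaw 0.0036 gap 0.0396649598512645
blob ((np.float64(277.7), np.float64(102.6)), [248, 72, 60, 62, 2893]) [ 0.6422 -0.0827] tool shift [ 0.0823 -0.0033  0.    ]
blob ((np.float64(164.1), np.float64(193.3)), [123, 157, 82, 75, 4013]) [ 0.6021 -0.0308] tool shift [ 0.0424 -0.0553  0.0002]
blob ((np.float64(282.5), np.float64(287.8)), [230, 206, 106, 150, 12335]) [ 0.5544 -0.0852] tool shift [-0.0056 -0.0011  0.    ]
shift to given xy [ 0.012  -0.0012  0.    ]
```

>>> play_rows(moves="0.012 -0.001 0.03 0 1;0.012 -0.001 0.07 0 1;0.012 -0.001 0.11 0 1;0.012 -0.001 0.122 0 1;0.012 -0.001 0.126 0 1")

```text
t: 26.65
tool_pos: [0.5705, -0.0851, 0.1041]
orientation: [-3.138, -0.005, 0.005]
ft_force: [0.5, -0.3, 1.1]
finger_gap: 0.0398
```

```bash
python3 look.py red .12 .572 -.085|grep -v blob
```

```text
[ 0.5715 -0.085   0.1054] yaw 0.0033 gap 0.03944411978869048
shift to given xy [ 0.0005 -0.     -0.    ]
```

>>> play_rows(moves="0 0 0.008 0 1;0 0 0.013 0 1;0 0 0.0155 0 1;0 0 0.0155 0 1")

```text
t: 27.03
tool_pos: [0.5716, -0.0853, 0.0903]
orientation: [-3.138, -0.005, 0.001]
ft_force: [0.3, 0.9, -1.4]
finger_gap: 0.0396
```

>>> play_rows(moves="0 0 0 0 0.1;0 0 0 0 0;0 0 0 0 -0.2;0 0 0 0 -0.5;0 0 0 0 -0.5")

```text
t: 27.45
tool_pos: [0.5717, -0.0852, 0.0905]
orientation: [-3.138, -0.005, 0.001]
ft_force: [0.4, 0.6, -0.4]
finger_gap: 0.0633
```

>>> play_rows(moves="0 0 -0.03 0 -0.5;0 0 -0.07 0 -0.5;0 0 -0.11 0 -0.5;0 0 -0.15 0 -0.5;0 0.03 -0.19 0 -0.5")

```text
t: 27.87
tool_pos: [0.5722, -0.1063, 0.2772]
orientation: [-3.137, -0.015, -0.003]
ft_force: [0.3, 1.7, 0.0]
finger_gap: 0.0707
```

>>> play_rows(moves="0 0.09 0 0 -0.2;0 0.09 0 0 -0.1;0 0.09 0 0 0;0 0.09 0 0 0;0 0.09 0 0 0")

```text
t: 28.28
tool_pos: [0.573, -0.196, 0.2767]
orientation: [-3.137, -0.014, -0.003]
ft_force: [-0.5, 0.6, 0.1]
finger_gap: 0.0473
```

```bash
python3 - <<'E'
from h import *
W,c=frame("wrist","w3.png");print(c[2]);np.save("cw3.npy",c[2]);print(bot.get_obs()["tool_pos"])
cv2.imwrite("pics/w3b.png",cv2.resize(W,(800,600),interpolation=3))
D,cd=frame("side","side3.png")
for col in("red","teal"):
    for b in blobs(D,col): print(col,b,onz(cd,b[0],.10)[:2],onz(cd,b[0],.04)[:2])
E
```

```text
[[ 0.0099 -0.9586 -0.2846  0.6566]
 [-0.9999 -0.0108  0.0016 -0.1959]
 [-0.0046  0.2846 -0.9586  0.448 ]
 [ 0.      0.      0.      1.    ]]
[ 0.5731 -0.1952  0.2768]
red ((np.float64(316.2), np.float64(225.7)), [292, 194, 52, 59, 1411]) [ 0.5912 -0.0504] [0.6133 0.0051]
teal ((np.float64(219.9), np.float64(190.5)), [214, 177, 14, 26, 263]) [0.3437 0.1707] [0.348 0.242]
teal ((np.float64(240.8), np.float64(197.7)), [235, 184, 14, 27, 268]) [0.4018 0.1212] [0.4102 0.189 ]
teal ((np.float64(506.0), np.float64(354.3)), [500, 348, 13, 13, 111]) [ 0.8866 -0.5465] [ 0.9298 -0.5265]
teal ((np.float64(462.2), np.float64(375.8)), [456, 370, 12, 12, 102]) [ 0.7602 -0.562 ] [ 0.7943 -0.5432]
teal ((np.float64(554.0), np.float64(380.9)), [547, 374, 13, 14, 128]) [ 0.9555 -0.6352] [ 1.0036 -0.6217]
teal ((np.float64(507.4), np.float64(404.1)), [501, 398, 13, 13, 123]) [ 0.8212 -0.6461] [ 0.8597 -0.6333]
```

View pics/w3b.png

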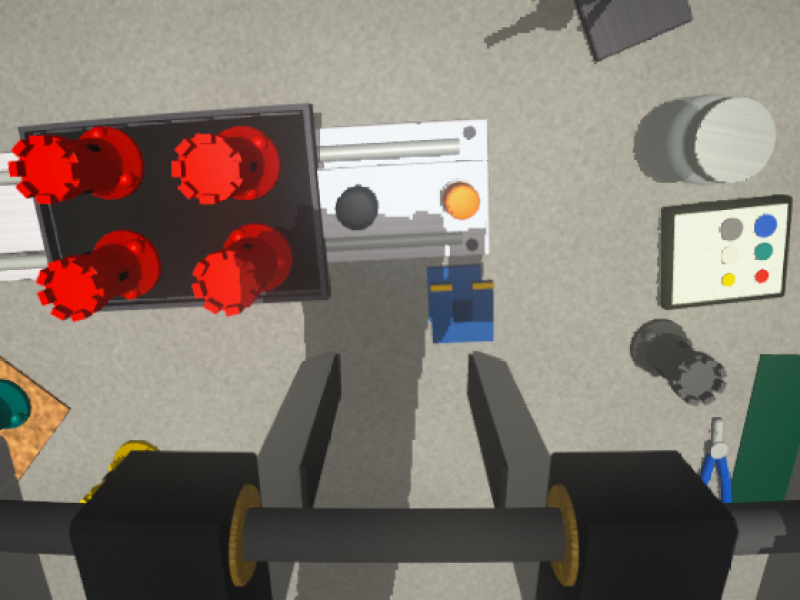

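```bash
python3 - <<'E'
import cv2
W=cv2.imread("pics/w3.png")[115:255,280:360]
cv2.imwrite("pics/c4.png",cv2.resize(W,None,fx=4,fy=4,interpolation=2))
E
```

```text
(no output)
```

View pics/c4.png

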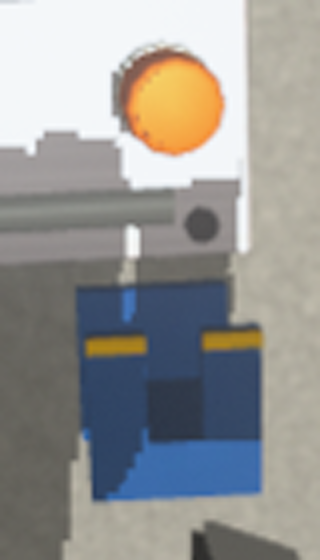

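```bash
python3 - <<'E'
from h import *
c=bot.calibration("wrist");cw=(c["K"],c["distortion"],np.load("cw3.npy"))
f=lambda u,v,z:onz(cw,(280+u/4,115+v/4),z)[:2]
pin=f(175,103,.098);lip=f(175,343,.078);end=f(175,440,.075);L=f(86,347,.078);Rr=f(262,340,.078)
print(pin,lip,end,L-Rr,np.arctan2(-(L-Rr)[0],(L-Rr)[1]))
for y in(.055,.0625,.07): print(y,pin-.083*np.array([np.cos(y),np.sin(y)]))
g=lambda u,v,z:onz(cw,(u*.7,v*.7),z)[:2]
a=g(312,104,.07);b=g(20,127,.07);d=g(328,298,.07);print(a,b,d,"yaws",np.arctan2(-(b-a)[0],(b-a)[1]),np.arctan2((a-d)[1],(a-d)[0]),"knob",g(357,205,.106),"shift to pin",pin-bot.get_obs()["tool_pos"][:2])
E
```

```text
[ 0.6177 -0.2335] [ 0.5539 -0.2381] [ 0.5263 -0.2396] [-0.0024  0.0455] 0.05266586490395799
0.055 [ 0.5348 -0.238 ]
0.0625 [ 0.5349 -0.2387]
0.07 [ 0.5349 -0.2393]
[ 0.6792 -0.132 ] [0.6661 0.0779] [ 0.5418 -0.1392] yaws 0.06234502031905288 0.051835847406267004 knob [ 0.6154 -0.165 ] shift to pin [ 0.0445 -0.0386]
```

>>> play_rows(moves="0.0445 0.038 0 0.006 0;0.0445 0.038 0.04 0.006 0;0.0445 0.038 0.08 0.006 0;0.0445 0.038 0.12 0.006 0;0.0445 0.038 0.145 0.006 0")

```text
t: 28.8
tool_pos: [0.6172, -0.23, 0.1278]
orientation: [-3.135, -0.011, 0.002]
ft_force: [0.1, -0.8, 0.1]
finger_gap: 0.047
```

```bash
python3 look.py orange .09 .6177 -.2335
```

```text
[ 0.6156 -0.2297  0.1242] yaw 0.0073 gap 0.04709055763060443
blob ((np.float64(288.6), np.float64(244.5)), [270, 227, 39, 36, 1039]) [ 0.615  -0.2336] tool shift [-0.0007  0.0039 -0.    ]
shift to given xy [ 0.002   0.0039 -0.    ]
```

>>> play_rows(moves="0.001 0.004 0.02 0 0;0.001 0.004 0.035 0 0;0.001 0.004 0.045 0 0;0.001 0.004 0.045 0 0;0.001 0.004 0.045 0 0")

```text
t: 29.27
tool_pos: [0.6169, -0.2329, 0.08]
orientation: [-3.134, -0.012, 0.008]
ft_force: [0.5, -0.7, 0.7]
finger_gap: 0.0469
```

>>> play_rows(moves="0 0 0 0 0.3;0 0 0 0 1;0 0 0 0 1;0 0 0 0 1;0 0 0 0 1", grip_force=25)

```text
t: 29.68
tool_pos: [0.6172, -0.2331, 0.0807]
orientation: [-3.134, -0.012, 0.006]
ft_force: [-0.5, 0.2, 5.6]
finger_gap: 0.0236
```

>>> play_rows(moves="0 0 0 0 1;0 0 0 0 1;0 0 0 0 1")

```text
t: 29.93
tool_pos: [0.6172, -0.2332, 0.0808]
orientation: [-3.134, -0.012, 0.006]
ft_force: [-0.6, -0.1, 1.8]
finger_gap: 0.0237
```

>>> play_rows(moves="0 0 -0.012 0 1;0 0 -0.025 0 1;0 0 -0.04 0 1;0 0 -0.055 0 1;0 0 -0.062 0 1")

```text
t: 30.35
tool_pos: [0.6184, -0.2338, 0.1462]
orientation: [-3.136, -0.012, 0.002]
ft_force: [0.0, -0.2, -0.4]
finger_gap: 0.0234
```

```bash
python3 - <<'E'
from h import *
o=bot.get_obs();print(o["tool_pos"],o["ft_force"],o["finger_gap"]);M=R.from_rotvec(o["orientation"]).as_matrix()
t=np.array([.6175-.083,-.2334-.0053,o["tool_pos"][2]]);print("to notch",M.T@(t-o["tool_pos"]))
S,cs=frame("scene","s5.png");D,cd=frame("side","d5.png")
W,cw=frame("wrist","w5.png")
cv2.imwrite("pics/c5.png",cv2.hconcat([cv2.resize(D[230:330,290:400],(440,400)),cv2.resize(W[150:350,190:380],(360,379)).__class__ and cv2.resize(W[150:350,200:380],(360,400))]))
E
```

```text
[ 0.6184 -0.2338  0.1462] [ 0.0204 -0.2159 -0.3732] 0.023438627161658957
to notch [-0.0839  0.0043  0.0001]
```

View pics/c5.png

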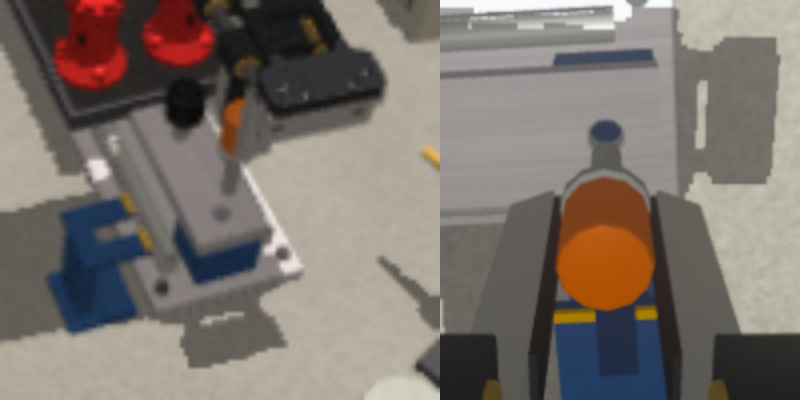

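>>> play_rows(moves="0 0 -0.01 0 1;-0.03 0.0015 -0.012 0 1;-0.06 0.003 -0.012 0 1;-0.083 0.0045 -0.012 0 1;-0.083 0.0045 -0.012 0 1")

```text
t: 30.92
tool_pos: [0.5309, -0.2401, 0.1557]
orientation: [-3.136, -0.008, 0.009]
ft_force: [-0.0, -0.1, -0.2]
finger_gap: 0.0231
```

```bash
python3 - <<'E'
from h import *
o=bot.get_obs();print(o["tool_pos"],o["finger_gap"])
W,cw=frame("wrist","w6.png");D,cd=frame("side","d6.png")
cv2.imwrite("pics/c6.png",cv2.hconcat([cv2.resize(W[120:300,210:350],(467,600),interpolation=2),cv2.resize(D[230:330,280:350],(330,600)) ]))
E
```

```text
[ 0.5309 -0.2401  0.1557] 0.023082624326762915
```

View pics/c6.png

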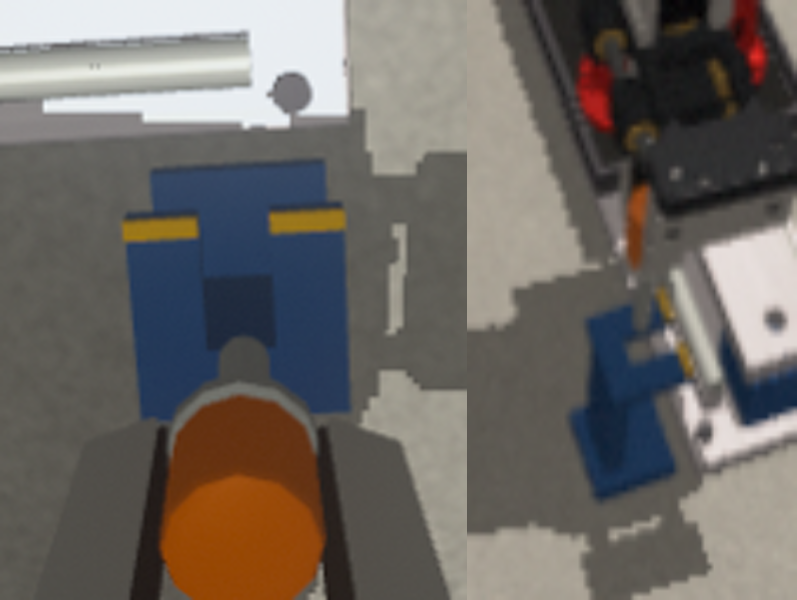

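```bash
python3 - <<'E'
from h import *
W,cw=frame("wrist")
f=lambda u,v,z:onz(cw,(210+u/3.335,120+v/3.333),z)
print("tip",f(244,360,.09),"slot end L/R",f(205,350,.075),f(273,350,.075),"mouth",f(200,240,.078),f(270,235,.078))
print("lips",f(123,242,.078),f(347,233,.078)); o=bot.get_obs();print(o["tool_pos"],o["orientation"])
E
```

```text
tip [ 0.5322 -0.2397  0.09  ] slot end L/R [ 0.5289 -0.2312  0.075 ] [ 0.529  -0.2459  0.075 ] mouth [ 0.5542 -0.2303  0.078 ] [ 0.5554 -0.2448  0.078 ]
lips [ 0.5536 -0.2143  0.078 ] [ 0.5559 -0.2608  0.078 ]
[ 0.535  -0.2392  0.1561] [-3.1352 -0.011   0.0042]
```

>>> play_rows(moves="-0.0005 0 0.01 0 1;-0.0005 0 0.02 0 1;-0.0005 0 0.028 0 1;-0.0005 0 0.033 0 1;-0.0005 0 0.033 0 1")

```text
t: 31.48
tool_pos: [0.534, -0.2384, 0.1213]
orientation: [-3.134, -0.012, 0.007]
ft_force: [0.7, -0.3, -0.4]
finger_gap: 0.0231
```

```bash
python3 -c "
from h import *
W,c=frame('wrist')
o=bot.get_obs();print(o['tool_pos'],o['ft_force'],o['finger_gap'])
cv2.imwrite('pics/c7.png',cv2.resize(W[120:300,210:350],(467,600),interpolation=2))"
```

```text
[ 0.5343 -0.2386  0.1222] [-0.545  -0.8134 -0.4015] 0.02312959804980034
```

View pics/c7.png

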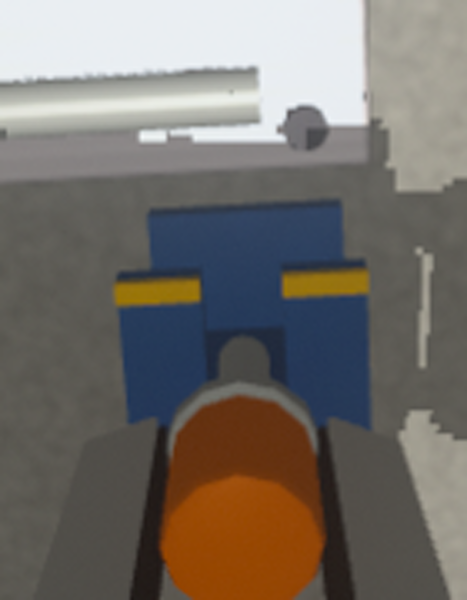

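>>> play_rows(moves="0 0.0005 0.01 0 1;0 0.0005 0.018 0 1;0 0.0005 0.022 0 1;0 0.0005 0.024 0 1;0 0.0005 0.025 0 1")

```text
t: 31.95
tool_pos: [0.5341, -0.2388, 0.0967]
orientation: [-3.134, -0.012, 0.007]
ft_force: [0.3, 0.1, -0.3]
finger_gap: 0.0236
```

>>> play_rows(moves="0 0 0.001 0 1;0 0 0.001 0 1;0 0 0.001 0 1")

```text
t: 32.2
tool_pos: [0.5342, -0.2388, 0.0959]
orientation: [-3.134, -0.012, 0.006]
ft_force: [0.5, -0.1, -1.1]
finger_gap: 0.0237
```

>>> play_rows(moves="0 0 0.001 0 1;0 0 0.001 0 1;0 0 0.001 0 1")

```text
t: 32.45
tool_pos: [0.5344, -0.2388, 0.0956]
orientation: [-3.135, -0.012, 0.006]
ft_force: [-3.2, 2.1, 10.0]
finger_gap: 0.0235
```

>>> play_rows(moves="0 0 0 0 0.5;0 0 0 0 0.4;0 0 0 0 0.2;0 0 0 0 0;0 0 0 0 0")

```text
t: 32.87
tool_pos: [0.5344, -0.2388, 0.0956]
orientation: [-3.135, -0.012, 0.005]
ft_force: [0.9, 0.4, -1.4]
finger_gap: 0.0446
```

>>> play_rows(moves="0 0 -0.02 0 0;0 0 -0.05 0 0;0 0 -0.09 0 0;0 0 -0.12 0 0;0 0 -0.15 0 0")

```text
t: 33.28
tool_pos: [0.5349, -0.2397, 0.2475]
orientation: [-3.135, -0.012, 0.005]
ft_force: [-0.2, 0.0, -0.4]
finger_gap: 0.0465
```

```bash
python3 -c "
from h import *
W,c=frame('wrist','w8.png');D,cd=frame('side','d8.png')
o=bot.get_obs();print(o['tool_pos'],o['ft_force'],o['finger_gap'])
print(blobs(W,'orange'),[onz(c,b[0],.105) for b in blobs(W,'orange')])
cv2.imwrite('pics/c8.png',cv2.hconcat([cv2.resize(W[70:280,160:440],(480,360)),cv2.resize(D[230:330,270:370],(320,360))]))"
```

```text
[ 0.5368 -0.2403  0.2502] [ 0.9639 -0.1786 -1.0984] 0.047251678611310445
[((np.float64(282.2), np.float64(197.8)), [270, 186, 25, 24, 470])] [array([ 0.533 , -0.2387,  0.105 ])]
```

View pics/c8.png

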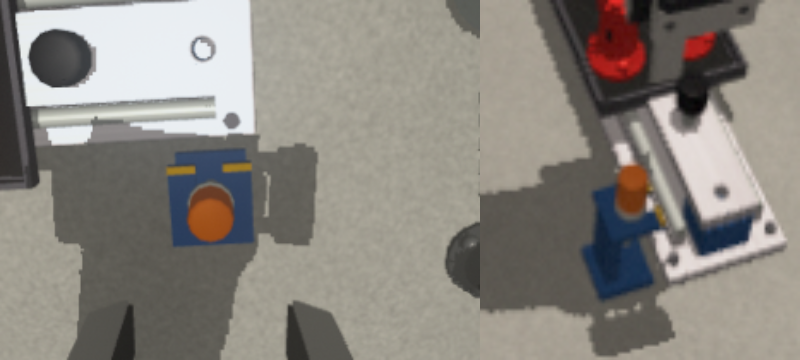

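>>> play_rows(moves="0.079 -0.018 0 0 1;0.079 -0.018 0.02 0 1;0.079 -0.018 0.05 0 1;0.079 -0.018 0.07 0 1;0.079 -0.018 0.07 0 1")

```text
t: 33.8
tool_pos: [0.6141, -0.2204, 0.1754]
orientation: [-3.135, -0.013, 0.006]
ft_force: [-0.7, -0.9, 0.7]
finger_gap: 0.017
```

>>> play_rows(moves="0 0 0.03 0 1;0 0 0.06 0 1;0 0 0.08 0 1;0 0 0.095 0 1;0 0 0.096 0 1")

```text
t: 34.22
tool_pos: [0.6126, -0.2199, 0.0775]
orientation: [-3.134, -0.013, 0.01]
ft_force: [0.3, 0.1, -0.3]
finger_gap: 0.0006
```

>>> play_rows(moves="0 0 0 0 1;0 0 0 0 1")

```text
t: 34.38
tool_pos: [0.6131, -0.2202, 0.0789]
orientation: [-3.135, -0.012, 0.008]
ft_force: [0.6, -1.3, 0.2]
finger_gap: 0.0004
```

```bash
python3 -c "
from h import *
o=bot.get_obs();W,c=frame('wrist','w9.png')
print(o['tool_pos'],o['ft_force'],o['finger_gap'],o['orientation'])
cv2.imwrite('pics/c9.png',W[120:400,120:440])"
```

```text
[ 0.6131 -0.2202  0.0789] [ 0.6094 -1.3285  0.176 ] 0.00038917741192737436 [-3.1346 -0.0124  0.0083]
```

View pics/c9.png

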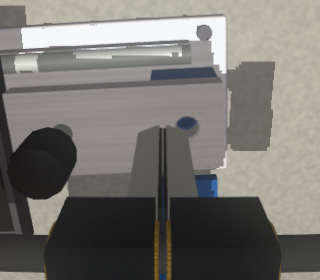

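>>> play_rows(moves="-0.0004 -0.008 0.001 0 1;-0.001 -0.014 0 0 1;-0.001 -0.019 0 0 1;-0.0013 -0.024 0 0 1;-0.0016 -0.029 0 0 1")

```text
t: 34.85
tool_pos: [0.6115, -0.1905, 0.0796]
orientation: [-3.135, -0.013, 0.007]
ft_force: [1.1, 0.9, 0.5]
finger_gap: 0.0007
```

>>> play_rows(moves="-0.0003 -0.005 0 0 1;-0.0006 -0.01 0 0 1;-0.001 -0.016 0 0 1;-0.0013 -0.023 0 0 1;-0.0017 -0.03 0 0 1")

```text
t: 35.27
tool_pos: [0.6095, -0.16, 0.0797]
orientation: [-3.135, -0.013, 0.007]
ft_force: [1.0, -3.2, -2.4]
finger_gap: 0.0005
```

```bash
python3 -c "
from h import *
o=bot.get_obs();W,c=frame('wrist','w10.png');D,cd=frame('side','d10.png')
print(o['tool_pos'],o['ft_force'],o['orientation'])
cv2.imwrite('pics/c10.png',cv2.hconcat([cv2.resize(W,(460,345)),cv2.resize(D[150:330,240:390],(340,345))]))"
```

```text
[ 0.6095 -0.16    0.0797] [ 0.9643 -3.1734 -2.3778] [-3.1351 -0.0128  0.0072]
```

View pics/c10.png

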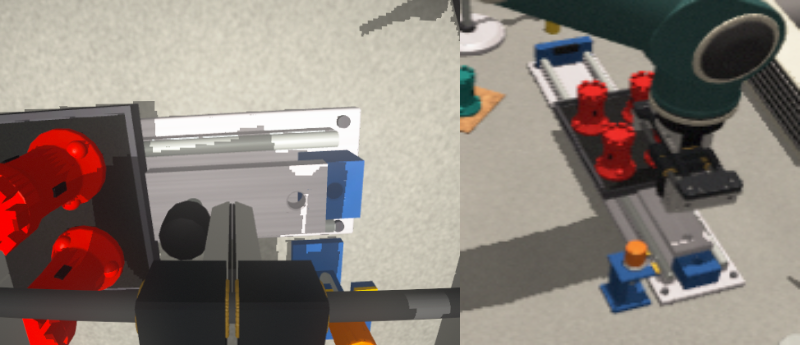

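>>> play_rows(moves="-0.0004 -0.007 0 0 1;-0.0008 -0.014 0 0 1;-0.0012 -0.021 0 0 1;-0.0016 -0.028 0 0 1;-0.002 -0.035 0 0 1")

```text
t: 35.78
tool_pos: [0.607, -0.1229, 0.0801]
orientation: [-3.134, -0.016, 0.008]
ft_force: [0.7, -3.2, -2.0]
finger_gap: 0.0004
```

>>> play_rows(moves="-0.0004 -0.007 0 0 1;-0.0008 -0.014 0 0 1;-0.0012 -0.021 0 0 1;-0.0016 -0.028 0 0 1;-0.002 -0.035 0 0 1")

```text
t: 36.2
tool_pos: [0.6045, -0.0872, 0.0803]
orientation: [-3.134, -0.016, 0.008]
ft_force: [0.8, -4.1, -2.8]
finger_gap: 0.0005
```

>>> play_rows(moves="-0.0004 -0.007 0 0 1;-0.0008 -0.014 0 0 1;-0.0012 -0.021 0 0 1;-0.0016 -0.028 0 0 1;-0.002 -0.035 0 0 1")

```text
t: 36.62
tool_pos: [0.6021, -0.0515, 0.0806]
orientation: [-3.134, -0.016, 0.008]
ft_force: [0.3, -3.1, -2.3]
finger_gap: 0.0005
```

>>> play_rows(moves="-0.0004 -0.006 0 0 1;-0.0008 -0.012 0 0 1;-0.0012 -0.018 0 0 1;-0.0014 -0.023 0 0 1;-0.0016 -0.027 0 0 1")

```text
t: 37.03
tool_pos: [0.6001, -0.0239, 0.0809]
orientation: [-3.134, -0.017, 0.008]
ft_force: [0.9, -2.5, -1.3]
finger_gap: 0.0005
```

Creep to the stop, watching the force.

>>> play_rows(moves="-0.0002 -0.002 0 0 1;-0.0003 -0.004 0 0 1;-0.0004 -0.006 0 0 1;-0.0004 -0.007 0 0 1")

```text
t: 37.37
tool_pos: [0.5996, -0.0167, 0.0809]
orientation: [-3.134, -0.017, 0.008]
ft_force: [0.0, -2.9, -1.8]
finger_gap: 0.0003
```

>>> play_rows(moves="0 -0.001 0 0 1;-0.0001 -0.002 0 0 1;-0.0002 -0.003 0 0 1")

```text
t: 37.62
tool_pos: [0.5994, -0.0137, 0.0809]
orientation: [-3.134, -0.016, 0.008]
ft_force: [0.4, -2.6, -1.9]
finger_gap: 0.0007
```

>>> play_rows(moves="0 -0.001 0 0 1;-0.0001 -0.002 0 0 1;-0.0002 -0.002 0 0 1")

```text
t: 37.87
tool_pos: [0.5992, -0.0115, 0.081]
orientation: [-3.134, -0.017, 0.008]
ft_force: [-0.2, -1.4, -0.7]
finger_gap: 0.0007
```

>>> play_rows(moves="0 -0.001 0 0 1;-0.0001 -0.0015 0 0 1;-0.0002 -0.0015 0 0 1")

```text
t: 38.12
tool_pos: [0.5991, -0.0104, 0.081]
orientation: [-3.134, -0.016, 0.008]
ft_force: [1.1, -4.4, -1.7]
finger_gap: 0.0002
```

>>> play_rows(moves="0 -0.001 0 0 1;-0.0001 -0.0015 0 0 1;-0.0002 -0.0015 0 0 1")

```text
t: 38.37
tool_pos: [0.5991, -0.0104, 0.081]
orientation: [-3.136, -0.014, 0.007]
ft_force: [2.0, -9.1, -1.4]
finger_gap: 0.0007
```

>>> play_rows(moves="0 -0.001 0 0 1;-0.0001 -0.0015 0 0 1;-0.0002 -0.0015 0 0 1")

```text
t: 38.62
tool_pos: [0.5991, -0.0104, 0.081]
orientation: [-3.138, -0.012, 0.007]
ft_force: [1.1, -9.4, -2.0]
finger_gap: 0.0005
```

>>> play_rows(moves="0.001 0.01 0 0 1;0.002 0.02 0 0 1;0.002 0.025 -0.02 0 1;0.002 0.025 -0.06 0 1;0.002 0.025 -0.1 0 1")

```text
t: 39.03
tool_pos: [0.6009, -0.0366, 0.1813]
orientation: [-3.137, -0.011, 0.011]
ft_force: [-0.2, 0.8, 0.2]
finger_gap: 0.0004
```

>>> play_rows(moves="0 0 -0.04 0 1;0 0 -0.08 0 1;0 -0.03 -0.12 0 1;-0.01 -0.06 -0.15 0 1;-0.02 -0.09 -0.17 0 1")

```text
t: 39.45
tool_pos: [0.5833, 0.0477, 0.351]
orientation: [-3.136, -0.008, 0.009]
ft_force: [0.7, -0.2, 0.8]
finger_gap: 0.0003
```

>>> play_rows(moves="-0.04 -0.12 -0.02 0 0;-0.04 -0.12 -0.02 0 0;-0.04 -0.12 -0.02 0 0;-0.04 -0.12 -0.02 0 0;-0.04 -0.12 -0.02 0 0")

```text
t: 39.87
tool_pos: [0.542, 0.1698, 0.3728]
orientation: [-3.135, -0.015, 0.007]
ft_force: [1.0, -0.7, -1.2]
finger_gap: 0.0304
```

```bash
python3 -c "
from h import *
W,c=frame('wrist','w11.png');D,cd=frame('side','d11.png');S,cs=frame('scene','s11.png')
np.save('cw11.npy',c[2]);print(bot.get_obs()['tool_pos'])
cv2.imwrite('pics/c11.png',cv2.vconcat([cv2.resize(W,(800,600),interpolation=3)[:380],cv2.hconcat([cv2.resize(D[85:235,185:385],(400,220))[:220],cv2.resize(S[110:280,240:440],(400,220))])]))"
```

```text
[0.5434 0.1659 0.3716]
```

View pics/c11.png

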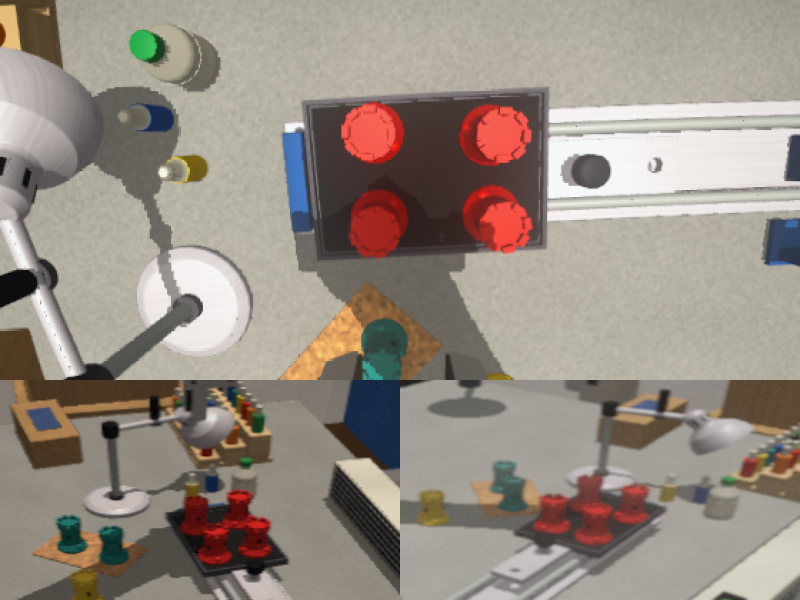

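```bash
python3 - <<'E'
from h import *
c=bot.calibration("wrist");cw=(c["K"],c["distortion"],np.load("cw11.npy"))
g=lambda u,v,z:onz(cw,(u*.7,v*.7),z)[:2]
tr=np.array([g(*a,.07) for a in((303,101),(548,88),(546,247),(318,259))]);C=tr.mean(0);print(tr,"C",C)
rs=[g(*a,.14) for a in((370,133),(503,135),(378,232),(505,226))];print("reds",np.array(rs))
print("foot",g(195,300,.012))
print("yaw",np.arctan2(-(tr[0]-tr[1])[0],(tr[0]-tr[1])[1]))
S,cs=frame("scene");D,cd=frame("side")
piv=tri((cs,(344.5,134)),(cd,(240,120)))
hd=tri((cs,(371,127)),(cd,(262.5,103)));print("piv",piv,"hd",hd)
post=np.mean([onz(cd,(242,168),.012)[:2],onz(cs,(341,186),.012)[:2]],0);print("foot side/scene",onz(cd,(242,168),.012)[:2],onz(cs,(341,186),.012)[:2])
a=np.arctan2(hd[1]-.396,hd[0]-.454);print("arm angle",a)
d=np.array([np.cos(a),np.sin(a)]);n=np.array([-d[1],d[0],0])
P=np.array([.454,.397,.2])
for uv in((387,162),(414,154),(413,148),(400,164),(392,142)):
    o,v=ray(cs,uv);t=n@(P-o)/(n@v);x=o+v*t;print(uv,"r",d@(x-P)[:2],"z",x[2])
cv2.imwrite("pics/c12.png",cv2.hconcat([cv2.resize(S[105:185,325:425],(400,320),interpolation=2),cv2.resize(D[85:165,220:320],(400,320),interpolation=2)]))
for r in rs: print("tower r,ang",np.hypot(*(r-P[:2])),np.arctan2(*(r-P[:2])[::-1]))
print("aim",np.arctan2(*(C-P[:2])[::-1]))
E
```

```text
[[0.6545 0.258 ]
 [0.6674 0.0508]
 [0.5307 0.0416]
 [0.517  0.2496]] C [0.5924 0.15  ]
reds [[0.6282 0.1965]
 [0.628  0.0991]
 [0.5549 0.1908]
 [0.5608 0.0935]]
foot [0.4578 0.3927]
yaw 0.062167755522764656
piv [0.4539 0.397  0.2071] hd [0.5378 0.4158 0.2494]
foot side/scene [0.4476 0.3839] [0.4636 0.388 ]
arm angle 0.2323062121508079
(387, 162) r 0.15228533358430296 z 0.13607139340108898
(414, 154) r 0.23093068862046048 z 0.18200083454634752
(413, 148) r 0.22438419396842063 z 0.20140977999688048
(400, 164) r 0.19434058710946134 z 0.1382092295712829
(392, 142) r 0.1576997246963735 z 0.20872651496307848
tower r,ang 0.2655972178799021 -0.8554288183836286
tower r,ang 0.3450246768585114 -1.042241674984716
tower r,ang 0.22954922429269317 -1.115450030413364
tower r,ang 0.321714406204993 -1.2324683199558668
aim -1.0600617333204423
```

View pics/c12.png

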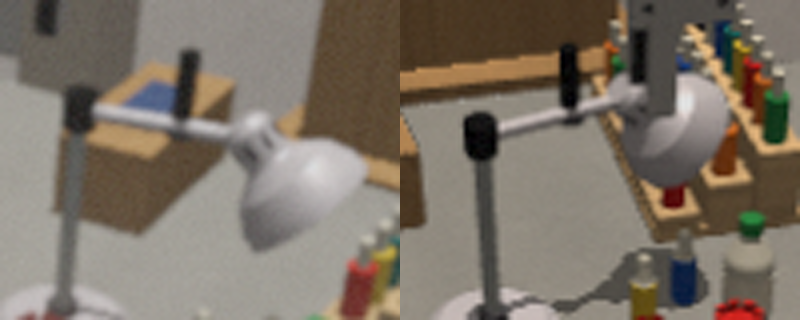

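>>> play_rows(moves="-0.006 -0.13 0 0 0;-0.006 -0.13 0 0 0;-0.006 -0.13 0 0 0;-0.006 -0.13 0 0 0;-0.006 -0.13 0 0 0")

```text
t: 40.53
tool_pos: [0.5362, 0.2981, 0.3716]
orientation: [-3.135, -0.01, 0.012]
ft_force: [0.2, -1.2, -0.3]
finger_gap: 0.0471
```

>>> play_rows(moves="0 -0.12 0 0 0;0 -0.12 0 0 0;0 -0.12 0 0 0;0 -0.12 0 0 0;0 -0.12 0 0 0")

```text
t: 40.95
tool_pos: [0.5353, 0.4189, 0.3714]
orientation: [-3.135, -0.013, 0.015]
ft_force: [0.7, -0.2, -0.3]
finger_gap: 0.0475
```

```bash
python3 - <<'E'
from h import *
W,c=frame("wrist","w13.png");o=bot.get_obs();print(o["tool_pos"],o["orientation"],o["joint_positions"],o["finger_gap"])
h=cv2.cvtColor(W,cv2.COLOR_BGR2HSV)
m=(h[...,2]<60).astype(np.uint8)
p0=proj(c,(.5378,.4158,.28));p1=proj(c,(.5378,.4158,.225));print(p0,p1)
n,l,s,ce=cv2.connectedComponentsWithStats(m)
for i in range(1,n):
    if s[i,4]>100 and abs(ce[i]-p0).max()<80: print(s[i],ce[i],onz(c,ce[i],.26))
y,x=map(int,p0[::-1]);print(W[max(0,y-40):y+60:6,x-48:x+50:6].max(2))
E
```

```text
[0.5362 0.4173 0.3718] [-3.1358 -0.0089  0.013 ] [-0.1827  0.5595 -0.8685  1.2108  0.4072  1.5483 -2.5437] 0.0468705356953277
[287.3849 209.7411] [286.9385 190.8594]
[276 184  23  36 678] [286.1563 201.6372] [0.5382 0.4166 0.26  ]
[291 253  31  39 801] [306.9463 274.2909] [0.4745 0.3983 0.26  ]
[[110 113 112 112 114 112 133 160 124 127 131 120 105 111 113 187 185]
 [114 105 114 114 110 112 119 156 132 139 140 137 139 137 107 112 187]
 [114 112 109 112 111 126  87 144 141  75 161 158 157 137 137 117 114]
 [113 111 108 113 110 139  73  51  49  50 123 159 159 160 147 135 110]
 [111 112 112 113 140 146  71  49  50  50 141 156 157 157 159 139 135]
 [116 114 111 114 139 161 140  50  51  50 154 156 156 157 154 152 133]
 [113 111 113 114 140 159  86  57  57  52  73  66 157 154 150 151 131]
 [187 186 113 114 138 158  65  57  55  53  99  73 150 151 153 154 135]
 [183 186 186 183 176 152 151  55  55  52 119  86 153 153 154 153 132]
 [188 184 193 186 214 227 155 154 129 153 130  92 152 150 150 138 126]
 [188 186 187 189 181 217 248 220 148 146 139  92 151 149 149 131 112]
 [185 191 190 189 187 192 219 248 248 141 146  94 148 146 133 110 113]
 [192 190 188 186 190 188 185 215 219 135 149 115 132 132 112 110 112]
 [188 192 193 190 188 191 190 192 195 136 152 128 186 172 111  92  97]
 [189 189 195 188 191 189 192 189 186 185 145 138  89 192 196  48  98]
 [194 186 189 194 193 188 186 188 188  61 141 144  51  52 183  48  96]
 [195 192 186 189 191 188 191 190 195  58  56  54  52  50 187  49  58]]
```

>>> play_rows(moves="0.002 0.001 0.03 0 0;0.002 0.001 0.06 0 0;0.002 0.001 0.09 0 0;0.002 0.001 0.11 0 0;0.002 0.001 0.115 0 0")

```text
t: 41.42
tool_pos: [0.5382, 0.4132, 0.2535]
orientation: [-3.139, -0.003, 0.017]
ft_force: [0.0, 0.2, -1.1]
finger_gap: 0.0474
```

>>> play_rows(moves="0 0 0 0 1;0 0 0 0 1;0 0 0 0 1;0 0 0 0 1;0 0 0 0 1", grip_force=12)

```text
t: 41.83
tool_pos: [0.5387, 0.4137, 0.2548]
orientation: [-3.138, -0.003, 0.014]
ft_force: [1.5, -2.5, 5.6]
finger_gap: 0.018
```

>>> play_rows(moves="0 0 0 0 1;0 0 0 0 1;0 0 0 0 1")

```text
t: 42.08
tool_pos: [0.5387, 0.4137, 0.2549]
orientation: [-3.138, -0.003, 0.014]
ft_force: [1.3, 0.9, -1.8]
finger_gap: 0.0181
```

```bash
cat > arc.py <<'E'
from h import *
o=bot.get_obs();p=o["tool_pos"];M=R.from_rotvec(o["orientation"]).as_matrix();P=np.array([.4545,.397])
d=p[:2]-P;th=np.arctan2(d[1],d[0]);print(p,o["ft_force"],o["finger_gap"],"r",np.hypot(*d),"th",th,"yaw",np.arctan2(M[1,0],M[0,0]))
C=np.array([.5922,.1495]);a=np.arctan2(*(C-P)[::-1]);print("aim",a)
for t in np.r_[np.arange(th-.06,a,-.06),a]:
    q=P+.0855*np.array([np.cos(t),np.sin(t)]);print(round(t,2),(M.T@np.r_[q-p[:2],0]).round(4))
E
python3 arc.py
```

```text
[0.5387 0.4137 0.2549] [ 1.2638  0.8893 -1.7741] 0.01814747110221504 r 0.08583749826125439 th 0.19596418013888858 yaw 0.002144273494861606
aim -1.063080538530346
0.14 [ 0.0005  0.0051 -0.    ]
0.08 [ 0.001   0.0102 -0.    ]
0.02 [ 0.0013  0.0154 -0.0001]
-0.04 [ 0.0012  0.0205 -0.0001]
-0.1 [ 0.0008  0.0256 -0.0001]
-0.16 [ 0.0001  0.0307 -0.0001]
-0.22 [-0.0009  0.0357 -0.0001]
-0.28 [-0.0022  0.0407 -0.0001]
-0.34 [-0.0038  0.0455 -0.0001]
-0.4 [-0.0057  0.0503 -0.0001]
-0.46 [-0.0079  0.055  -0.0001]
-0.52 [-0.0103  0.0595 -0.0001]
-0.58 [-0.013   0.0638 -0.0001]
-0.64 [-0.016   0.068  -0.0001]
-0.7 [-0.0192  0.072  -0.0001]
-0.76 [-0.0226  0.0758 -0.0001]
-0.82 [-0.0263  0.0794 -0.0001]
-0.88 [-0.0302  0.0828 -0.    ]
-0.94 [-0.0342  0.0859 -0.    ]
-1.0 [-0.0385  0.0888  0.    ]
-1.06 [-0.0428  0.0913  0.    ]
```

>>> play_rows(moves="0.0005 0.005 0 0 1;0.001 0.0102 0 0 1;0.0013 0.0154 0 0 1;0.0012 0.0205 0 0 1;0.0008 0.0256 0 0 1")

```text
t: 42.5
tool_pos: [0.5399, 0.3882, 0.2549]
orientation: [-3.137, -0.003, 0.013]
ft_force: [3.6, 4.0, -3.9]
finger_gap: 0.0176
```

>>> play_rows(moves="-0.0007 0.0051 0 0 1;-0.0017 0.0101 0 0 1;-0.003 0.0151 0 0 1;-0.0046 0.02 0 0 1;-0.0065 0.0247 0 0 1")

```text
t: 42.92
tool_pos: [0.5338, 0.3633, 0.255]
orientation: [-3.136, -0.003, 0.012]
ft_force: [4.2, 3.1, -3.0]
finger_gap: 0.0177
```

```bash
python3 arc.py
```

```text
[0.5338 0.3633 0.255 ] [ 4.162   3.1013 -2.9723] 0.01765307807241565 r 0.0861714585702913 th -0.4013046257743223 yaw 0.0017394513417608936
aim -1.063080538530346
-0.46 [-0.0028  0.0044 -0.    ]
-0.52 [-0.0052  0.0089 -0.    ]
-0.58 [-0.0079  0.0133 -0.    ]
-0.64 [-0.0108  0.0175 -0.    ]
-0.7 [-0.014   0.0215 -0.    ]
-0.76 [-0.0175  0.0253 -0.    ]
-0.82 [-0.0211  0.0289  0.    ]
-0.88 [-0.025   0.0323  0.    ]
-0.94 [-0.029   0.0354  0.    ]
-1.0 [-0.0333  0.0383  0.    ]
-1.06 [-0.0377  0.0409  0.0001]
-1.06 [-0.0378  0.041   0.0001]
```

>>> play_rows(moves="-0.0025 0.0045 0 0 1;-0.0049 0.009 0 0 1;-0.0075 0.0134 0 0 1;-0.0105 0.0176 0 0 1;-0.0137 0.0216 0 0 1")

```text
t: 43.33
tool_pos: [0.52, 0.3414, 0.255]
orientation: [-3.136, -0.002, 0.011]
ft_force: [4.3, 2.6, -3.5]
finger_gap: 0.0177
```

>>> play_rows(moves="-0.0035 0.0038 0 0 1;-0.0071 0.0074 0 0 1;-0.011 0.0108 0 0 1;-0.015 0.0139 0 0 1;-0.0193 0.0168 0 0 1")

```text
t: 43.75
tool_pos: [0.5003, 0.3242, 0.2551]
orientation: [-3.136, -0.002, 0.011]
ft_force: [4.8, 2.2, -3.5]
finger_gap: 0.0179
```

```bash
python3 arc.py; python3 - <<'E'
from h import *
S,cs=frame("scene","s14.png");D,cd=frame("side","d14.png")
cv2.imwrite("pics/c14.png",cv2.hconcat([cv2.resize(D[85:245,190:390],(400,320)),cv2.resize(S[105:285,240:440],(400,320))]))
E
```

```text
[0.5003 0.3242 0.2551] [ 4.8168  2.2497 -3.4691] 0.017932742512405456 r 0.0860205913851356 th -1.009073546529578 yaw 0.0015289302081181618
aim -1.063080538530346
-1.06 [-0.0043  0.0019  0.    ]
```

```bash
python3 - <<'E'
import numpy as np
from scipy.optimize import least_squares
X=np.array([(.5387,.4137),(.5399,.3882),(.5338,.3633),(.52,.3414),(.5003,.3242)])
for fix in(0,1):
    s=least_squares(lambda p:np.hypot(*(X-p[:2]).T)-(.085 if fix else p[2]),[.454,.397,.085]);c=s.x[:2]
    print(s.x,s.fun,"th",np.arctan2(*(X-c)[-1][::-1]),"start",np.arctan2(*(X-c)[0][::-1]))
    for P in(c,(.4545,.397)): print("aim",P,np.arctan2(.1495-P[1],.5922-P[0]))
E
```

```text
[0.455045   0.39661446 0.08536166] [ 2.02759029e-05 -9.04796709e-05  1.49760892e-04 -1.10335588e-04
  3.07792245e-05] th -1.0122371020315468 start 0.2014673941221565
aim [0.455045   0.39661446] -1.0641024196102313
aim (0.4545, 0.397) -1.063080538530346
[0.45540776 0.39645877 0.085     ] [ 5.79677308e-05 -1.05086650e-04  1.16669850e-04 -1.25825332e-04
  6.84589074e-05] th -1.0148833626668732 start 0.20411418542171814
aim [0.45540776 0.39645877] -1.0649582827059287
aim (0.4545, 0.397) -1.063080538530346
```

>>> play_rows(moves="-0.002 0.0012 0 0 1;-0.0037 0.0022 0 0 1;-0.0037 0.0022 0 0 1;-0.0037 0.0022 0 0 1")

```text
t: 44.18
tool_pos: [0.4959, 0.3216, 0.2551]
orientation: [-3.138, -0.003, 0.013]
ft_force: [0.0, -0.6, -1.6]
finger_gap: 0.0174
```

>>> play_rows(moves="0 0 0 0 0.5;0 0 0 0 0.3;0 0 0 0 0.1;0 0 0 0 0;0 0 0 0 0")

```text
t: 44.6
tool_pos: [0.4959, 0.3217, 0.2552]
orientation: [-3.138, -0.003, 0.013]
ft_force: [0.5, 0.3, -0.3]
finger_gap: 0.0455
```

>>> play_rows(moves="0 0 -0.02 0 0;0 0 -0.05 0 0;0 0 -0.09 0 0;0 0 -0.12 0 0;0 0 -0.14 0 0")

```text
t: 45.02
tool_pos: [0.4971, 0.3216, 0.3985]
orientation: [-3.136, -0.003, 0.009]
ft_force: [0.9, -0.1, -0.1]
finger_gap: 0.047
```

```bash
python3 - <<'E'
from h import *
W,c=frame("wrist","w15.png");o=bot.get_obs();print(o["tool_pos"],o["orientation"],o["finger_gap"])
h=cv2.cvtColor(W,cv2.COLOR_BGR2HSV);m=(h[...,2]<60).astype(np.uint8)
p0=proj(c,(.4966,.322,.255));print(p0)
n,l,s,ce=cv2.connectedComponentsWithStats(m)
for i in range(1,n):
    if s[i,4]>100 and abs(ce[i]-p0).max()<90: print(s[i],ce[i],onz(c,ce[i],.26),onz(c,ce[i],.215))
E
```

```text
[0.4976 0.3222 0.4011] [-3.1346 -0.003   0.0051] 0.04722702297552513
[282.8024 195.5255]
[273 181  21  34 562] [283.3132 197.8149] [0.4959 0.3215 0.26  ] [0.4834 0.3216 0.215 ]
[193 208  32  36 775] [208.2142 226.4581] [0.4693 0.3881 0.26  ] [0.4528 0.3979 0.215 ]
```

>>> play_rows(moves="-0.02 0.16 -0.02 0 0;-0.02 0.16 -0.02 0 0;-0.02 0.16 -0.02 0 0;-0.02 0.16 -0.02 0 0;-0.02 0.16 -0.02 0 0")

```text
t: 45.48
tool_pos: [0.4788, 0.1553, 0.4208]
orientation: [-3.137, 0.01, 0.003]
ft_force: [-0.2, -1.4, 0.0]
finger_gap: 0.0472
```

>>> play_rows(moves="0.02 0.12 0 0 0;0.02 0.12 0 0 0;0.02 0.12 0 0 0;0.02 0.12 0 0 0;0.02 0.12 0 0 0")

```text
t: 45.9
tool_pos: [0.4983, 0.0325, 0.4198]
orientation: [-3.137, 0.018, 0.003]
ft_force: [-0.1, 1.3, 0.6]
finger_gap: 0.0473
```

```bash
python3 - <<'E'
from h import *
W,c=frame("wrist","w16.png");S,cs=frame("scene");D,cd=frame("side");print(bot.get_obs()["tool_pos"])
for b in blobs(W,"red",150): print("red",b[0],onz(c,b[0],.10)[:2])
for b in blobs(W,"teal",150): print("teal",b[0],onz(c,b[0],.043)[:2])
for b in blobs(W,"orange",60): print("pin",b[0],onz(c,b[0],.105)[:2])
cv2.imwrite("pics/c16.png",cv2.vconcat([cv2.hconcat([cv2.resize(W,(400,300),interpolation=3),cv2.resize(S[90:330,140:460],(400,300),interpolation=2)]),cv2.resize(D[80:320,170:490],(400,300),interpolation=2).repeat(1,0) if 0 else cv2.hconcat([cv2.resize(D[80:320,170:490],(400,300),interpolation=2),cv2.resize(D[230:330,270:390],(400,300),interpolation=2)])]))
E
```

```text
[0.4978 0.0364 0.4202]
red (np.float64(229.8), np.float64(59.1)) [0.6278 0.098 ]
red (np.float64(151.0), np.float64(60.4)) [0.6286 0.1975]
red (np.float64(236.6), np.float64(114.3)) [0.5602 0.0922]
red (np.float64(160.2), np.float64(119.6)) [0.5552 0.1925]
teal (np.float64(191.4), np.float64(200.4)) [0.4294 0.1749]
teal (np.float64(170.7), np.float64(224.0)) [0.3912 0.211 ]
teal (np.float64(143.5), np.float64(257.9)) [0.3331 0.2618]
pin (np.float64(491.1), np.float64(133.9)) [ 0.5341 -0.2413]
```

View pics/c16.png

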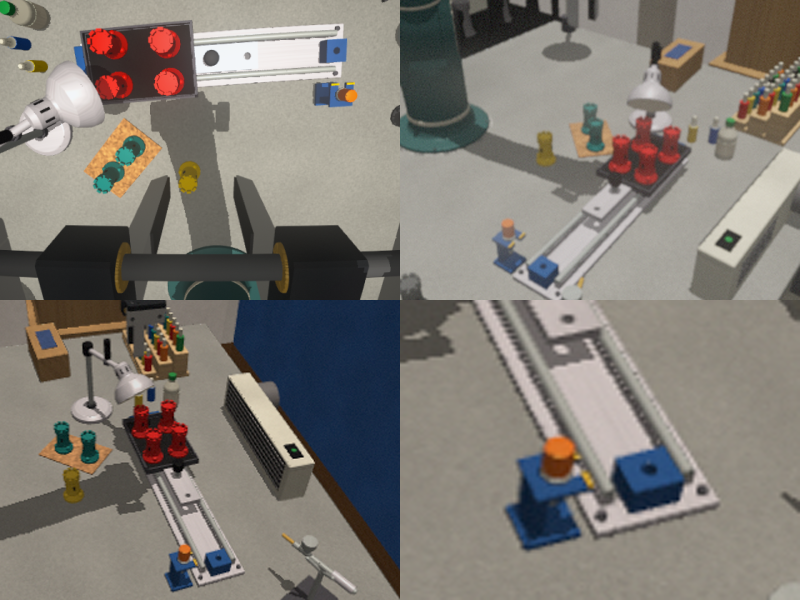

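```bash
python3 -c "
from workcell import bot
print(bot.hand_in())"
```

```text
the job is handed in; nothing more can be done
None
```

The job is done and handed in at about 46 s of the 210 s allowed. No verdict was reported.

I did it in the order asked:
1. Moved both teal towers to the cork board.
2. Stood all four red towers in the tray.
3. Parked the lock pin in the notch of the blue holder.
4. Pushed the carriage home by its knob.
5. Swung the lamp round by its handle.

My last checks, from the final pictures and readings:
- **Towers:** all four reds were upright in the tray, within about 4 mm of where I had placed them, allowing for the carriage's travel. Both teals were upright on the board. I saw no tower knocked aside.
- **Pin:** upright in the notch. I felt about 10 N when the collar met the plate, just before I let go.
- **Carriage:** against its stop. Pushing on for another 3 mm moved nothing, and the force rose from about 3 N to 9 N.
- **Lamp:** points at the tray's middle to within about 0.01 rad. Two estimates disagreed slightly: −1.073 rad from the gripper position and −1.057 rad from the camera, against an aim of −1.064 rad.
- **Left alone:** the grey tower, the paints and tools and the yellow look-alike were not touched.

No check failed.

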